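# Set up the carrying board and load two unfired dishes

### The arm

A 7-joint arm with a two-finger parallel gripper is mounted at the origin on a cart in front of the work surface, level with it; the furniture and walls round the work are solid. World frame = base frame: x ahead of the robot, y to its left, z up, the work surface at z = 0. Lengths are in m, angles in rad, forces in N, time in s.
With the tool pointing down it reaches from about 0.4 to 0.875 m from the base axis. Payload 19.3 kg.
Tool frame: the origin (TCP) lies on the mounting face of the last link; the fingertips stand 173 mm ahead of it and the grasp point (between the pads) lies 155 mm ahead of it; z points along the fingers, y is the line along which they close (so a half turn about z gives the same grasp; the last joint's range is limited). The gripper opens to 85 mm and grips with 20 to 120 N. Pads are 22 mm wide; open, the fingers measure 114 mm over their backs; the gripper's body (76 mm by 85 mm) begins 54 mm behind the grasp point. The pads swing forward as they close: fully open they stand 13 mm farther back than shut.
Start: joints at [1.187, 0.521, -0.036, 1.599, 0.021, 1.021, -0.113], TCP at [0.193, -0.594, 0.405] pointing down, gripper open.
Joint ranges: [-2.91, 2.91], [-0.3, 2.13], [-1.5, 1.42], [0.17, 2.43], [-1.26, 4.41], [0.16, 1.93], [-2.52, 2.52]. Speed limits (rad/s): [1.89, 1.89, 2.39, 2.39, 3.01, 3.01, 3.01].

### API

Orientations are given as [roll, pitch, yaw] about the fixed x, y, z axes, in that order (R = Rz(yaw) Ry(pitch) Rx(roll)).
In Python, from workcell import bot, vision gives the robot as it stands.
- The arm moves only by the shell command python3 -m creep 'ROWS' [FORCE]. ROWS is JSON, a list that holds one entry, the list of rows, each a list of 7 numbers: the opening, from -1 (shut) to 1 (fully open), then the shift along the tool's x, y, z in cm, then the turn, a rotation vector about the tool's x, y, z in rad. In form: [[[grip, tx, ty, tz, rx, ry, rz], ...]]. A call has 1 to 12 rows; each row shifts and turns the commanded pose from where the row before left it, along the tool's axes as they then stand; what a row does not reach is not made up. A row lasts 1/8 s, in which the tool goes at most 62.5 mm and 10.7 degrees, less where a joint would pass 70% of its speed; a pose out of reach is approached as far as the arm can. A call with a gripper value outside its range is refused whole. The fingers move at their own pace and stop on an object; FORCE is the grip in N (left out, the last holds). Time passes only in rows, so rows that do not move let the fingers close. It gives the time, the measured TCP pose, the force, the opening and the grip force at its end, in the units of the state.
- bot.observe(): the state, without advancing time (a new reading comes with each control period).
- vision.grab_frame(name): name is "side" or "top" or "wrist"; returns a dict with "image" (420x560x3 uint8, blue, green, red), "depth" (420x560 float32, m along the optical axis (not along the pixel's ray), 0 where there is no reading), "fovy" (degrees; the focal length in pixels is half the picture's height over the tangent of half this angle, whatever the lens; pixels are square), "cx", "cy" (the principal point, pixels), "cam_to_world" (4x4, takes a point from camera to world coordinates); the wrist camera has in their place "tool_from_camera" (4x4, takes a point from camera to tool coordinates, whose origin is the TCP and whose axes are the flange's). Camera axes: x right, y down, z forward; pixel columns grow to the right and rows downward; lengths in m; the calibration is good to about 2 mm. The wrist camera is an equidistant fisheye: a pixel r from the principal point sees the ray r / f radians off the axis. A picture is of the moment at which its call begins: read the wrist's pose just before it.
- bot.job_done(): hands the job in; it is judged then, once.
The state is a dict: "clock": time; "qpos": joint angles; "qd": joint speeds; "joint_efforts": joint torques, N m; "position": TCP position; "tool_rot": TCP orientation; "force": force on the tool from outside, world axes, zero at the start; "moment": the same for the moment, N m; "grip_width": finger opening in m; "finger_force": force on a finger pad.
Only numpy, scipy, OpenCV 4.12 (cv2) and the standard library are available. Lean on these libraries where they do the work, as an engineer would, in place of code of your own. Each camera call takes 0.05 s, during which the arm holds its last target. There are 200 camera calls.

### The job

Get the carrying board ready and load it. First clamp it down: turn the knob clockwise until the pad just touches the board, then give it one more quarter turn, no more. Then put every stake that stands on the bench into a socket of the board, pressing its spring button flush so that it goes under the rim, and push it fully down until the button pops out through the hole in the socket. Last, stand the two unfired dishes upright, each in the middle of a cork disc of its own, with a light grip, for they crack easily (no more than about 30 N of grip); leave the other things where they are.

Things in the scene. Friction and masses are not known exactly. Their poses are not given: they have to be found in the camera images.
- board: Plywood carrying board, 140 mm (its x) by 300 mm (its y), 18 mm thick, about 2.5 kg, loose on the bench. Origin: centre of its underside; z up; x points away from the robot. Three sockets in a row along its back, two cork discs in front of them
- socket_1 (a point): Centre of the inner floor of socket 1 of 3 (1 nearest the clamp, 75 mm apart, all alike, any may be used). Upright square steel tube, 26.4 mm inside, 3 mm wall, rim 52 mm above this point. Its front wall (board's -x, the robot's side) has a hole 13 mm wide, 22.5 to 45.5 mm above this point. Axes as the board's
- socket_2 (a point): Centre of the inner floor of socket 2 of 3 (1 nearest the clamp, 75 mm apart, all alike, any may be used). Upright square steel tube, 26.4 mm inside, 3 mm wall, rim 52 mm above this point. Its front wall (board's -x, the robot's side) has a hole 13 mm wide, 22.5 to 45.5 mm above this point. Axes as the board's
- socket_3 (a point): Centre of the inner floor of socket 3 of 3 (1 nearest the clamp, 75 mm apart, all alike, any may be used). Upright square steel tube, 26.4 mm inside, 3 mm wall, rim 52 mm above this point. Its front wall (board's -x, the robot's side) has a hole 13 mm wide, 22.5 to 45.5 mm above this point. Axes as the board's
- cork_1 (a point): Centre of the top of cork disc 1 of 2 (72 mm across, 3 mm thick), in front of the sockets; 1 is nearer the clamp, 100 mm between centres. 72 mm nearer the robot than the row of socket axes. Either dish may go on either disc. Axes as the board's
- cork_2 (a point): Centre of the top of cork disc 2 of 2 (72 mm across, 3 mm thick), in front of the sockets; 1 is nearer the clamp, 100 mm between centres. 72 mm nearer the robot than the row of socket axes. Either dish may go on either disc. Axes as the board's
- stake_a: Stake of square metal tube, 24 mm square, 85 mm long (foot tapers over its last 6 mm), 0.15 kg, standing on the bench; may be absent. Origin: centre of the foot; z up along the stake; the spring button is on its -x face. It goes in foot down, button on the side of the socket's hole, and stops on the socket's floor, where the button meets the hole
- stake_b: Stake of square metal tube, 24 mm square, 85 mm long (foot tapers over its last 6 mm), 0.15 kg, standing on the bench; may be absent. Origin: centre of the foot; z up along the stake; the spring button is on its -x face. It goes in foot down, button on the side of the socket's hole, and stops on the socket's floor, where the button meets the hole
- stake_c: Stake of square metal tube, 24 mm square, 85 mm long (foot tapers over its last 6 mm), 0.15 kg, standing on the bench; may be absent. Origin: centre of the foot; z up along the stake; the spring button is on its -x face. It goes in foot down, button on the side of the socket's hole, and stops on the socket's floor, where the button meets the hole
- stake_a_button (a joint): How far this brass button is pressed in (m): 0 out, 0.006 flush; spring 2 N rising to 5 N. 10 mm wide, 24 to 44 mm above the foot, 6 mm proud, square edges: it blocks at a rim unless flush. Fingers closed on the stake across the button press it flush; with the tips over its upper half only, the lower half can enter the socket and is then held in by the rim
- stake_b_button (a joint): How far this brass button is pressed in (m): 0 out, 0.006 flush; spring 2 N rising to 5 N. 10 mm wide, 24 to 44 mm above the foot, 6 mm proud, square edges: it blocks at a rim unless flush. Fingers closed on the stake across the button press it flush; with the tips over its upper half only, the lower half can enter the socket and is then held in by the rim
- stake_c_button (a joint): How far this brass button is pressed in (m): 0 out, 0.006 flush; spring 2 N rising to 5 N. 10 mm wide, 24 to 44 mm above the foot, 6 mm proud, square edges: it blocks at a rim unless flush. Fingers closed on the stake across the button press it flush; with the tips over its upper half only, the lower half can enter the socket and is then held in by the rim
- clamp_knob (a joint): Knob angle (rad), grows clockwise seen from above; range 0 to 8. Each radian lowers the screw 4 mm. Stays where it is left; about 0.12 N m of friction
- pad_face (a point): Centre of the underside of the clamp's round rubber pad (26 mm across), which hangs on a coil spring below the screw, 3 to 12 mm clear of the board's top at the start. It touches when it is as high as the board's top, 18 mm above the board's origin
- clamp_pad (a joint): How far the pad is pushed up on its spring (m): 0 while it hangs free, grows 4 mm per radian of knob once it touches the board (6.3 mm for a quarter turn). Spring about 2 N per mm
- dish_a: Round straight-sided dish of unfired brown-grey clay, 62 mm across at the rim (57 at the foot), 36 mm tall, open at the top, wall 4.5 mm, about 0.11 kg, standing upright on the bench; fragile. Origin: centre of its underside, z up
- dish_b: Round straight-sided dish of unfired brown-grey clay, 62 mm across at the rim (57 at the foot), 36 mm tall, open at the top, wall 4.5 mm, about 0.11 kg, standing upright on the bench; fragile. Origin: centre of its underside, z up
- banding_wheel: Round banding wheel (turntable), fixed, about 210 mm across and 62 mm high, behind the dishes; its head overhangs a smaller foot, so a dish can slip a little way under it; a bystander. Origin: centre of its underside
- covered_bowl: Large round bowl with a dark lump in it, fixed, about 200 mm across and 146 mm high, to the right; a bystander. Origin: centre of its underside
- stamp: upright square wooden pattern stamp, 18x18x46 mm, standing on the bench; a bystander
- glaze_jar: plastic glaze jar with a white lid, 57 mm across, 77 mm tall; a bystander
- potters_rib: kidney-shaped wooden rib, 50x95x6 mm, lying flat; a bystander
- pot: small round dark slip pot, 61 mm across, 46 mm tall; a bystander
- knob_grip (a point): On the vertical axis of the clamp's knob, at the height to grip; x axis along the grip bar. The clamp is bolted to the bench at the board's right (-y) end, its arm over the board. The black knob on top has a grip bar 46 mm long and 13 mm thick, from 19 mm below this point to 11 mm above it, on a 34 mm round collar; it stays at its height as it turns
Not all that is in view belongs to the job. What is shaped like the dish_b but pink is not meant.

How it is judged:
On the way, in this order (a step that is already met when the one before it is completed fails the run):
1. the clamp pad has touched the board and the knob has been turned about a quarter turn further (value of joint clamp_pad between 0.0045 and 0.0083 m), for 0.3 s.
2. every stake present is down in a socket with its button out through the hole ((distance between stake_a and socket_1 below 0.004 m or distance between stake_a and socket_2 below 0.004 m or distance between stake_a and socket_3 below 0.004 m) and value of joint each of stake_a_button, stake_b_button, stake_c_button below 0.0025 m and (distance between stake_b and socket_1 below 0.004 m or distance between stake_b and socket_2 below 0.004 m or distance between stake_b and socket_3 below 0.004 m) and (distance between stake_c and socket_1 below 0.004 m or distance between stake_c and socket_2 below 0.004 m or distance between stake_c and socket_3 below 0.004 m)), for 0.3 s.
3. each unfired dish stands on a cork disc (((horizontal distance between dish_a and cork_1 below 0.018 m and z of dish_a in the frame of cork_1 between -0.003 and 0.006 m and angle between dish_a's own z axis and vertical below 0.12 rad) or (horizontal distance between dish_a and cork_2 below 0.018 m and z of dish_a in the frame of cork_2 between -0.003 and 0.006 m and angle between dish_a's own z axis and vertical below 0.12 rad)) and ((horizontal distance between dish_b and cork_1 below 0.018 m and z of dish_b in the frame of cork_1 between -0.003 and 0.006 m and angle between dish_b's own z axis and vertical below 0.12 rad) or (horizontal distance between dish_b and cork_2 below 0.018 m and z of dish_b in the frame of cork_2 between -0.003 and 0.006 m and angle between dish_b's own z axis and vertical below 0.12 rad))), for 0.2 s.
At the end, for the whole second after the job is handed in: Clamp pad 4.5 to 8.3 mm up on its spring (65 to 118 degrees past touching); every stake present within 4 mm of a socket's floor centre, its button pressed in less than 2.5 mm; both dishes upright (0.12 rad), at rest on a cork disc each, within 18 mm of its centre (all of step 1 and all of step 2 and all of step 3 and linear speed of each of dish_a, dish_b below 0.02 m/s).
It fails at once if the clamp is screwed down too hard (more than about 145 degrees past touching) (value of joint clamp_pad above 0.0102 m).
It fails at once if an unfired dish is squeezed with more than 85 N, both fingers together (contact force between the fingers and dish_a above 85 N or contact force between the fingers and dish_b above 85 N).
It fails at once if a bystander is moved by more than 3 cm (distance of any of stamp, glaze_jar, potters_rib, pot from where it was at the start of the episode above 0.03 m).
Of stake_a, stake_b, stake_c only 2 to 3 are there at a start; the rules pass over those that are not, and their reading is None.
At some moment in a run one of dish_a, dish_b may be knocked a few centimetres aside while the robot is not near it.
It also fails if it takes over 210 s, if anything falls off the work surface, if the arm or the gripper's body presses on something with over 40 N, if the wrist force passes 120 N, or if a joint passes its speed limit or range.

## Working session

There is one attempt and no reset: what is moved stays moved. The work goes in short steps, Python scripts to look and compute and a shell command to move; the robot and the scene stay as the last step left them, time stands still between calls to the robot, and variables do not carry over. Pictures are saved under pics/ and viewed, at most 16 in all, crops included, and the job is handed in when it is done.

```bash
ls; mkdir -p pics
python3 - <<'E'
from workcell import bot, vision
import cv2,numpy as np
s=bot.observe(); print(s['clock'],s['position'],s['tool_rot'],s['grip_width'],s['force'])
for n in ['top','side','wrist']:
    f=vision.grab_frame(n); np.save(f'pics/{n}0.npy',f,allow_pickle=True); cv2.imwrite(f'pics/{n}0.png',f['image'])
    print(n,f['fovy'],f['cx'],f['cy'],np.round(f.get('cam_to_world',f.get('tool_from_camera')),4).tolist())
E
```

```text
pics
0.0 [ 0.19285694 -0.59435366  0.40412967] [-3.14047240e+00  6.75979178e-05  3.13809335e-01] 0.08525788420993183 [ 0.12133735 -0.43467083 -0.35661189]
top 51.56106302558286 280.19378953633884 216.78532033627087 [[0.0071, -0.9811, 0.1932, 0.2849], [-0.9999, -0.0092, -0.0101, -0.136], [0.0117, -0.1931, -0.9811, 1.4254], [0.0, 0.0, 0.0, 1.0]]
side 47.542120318451246 275.2704255794879 205.9676620682614 [[0.987, -0.0832, 0.1379, 0.3474], [-0.1602, -0.4217, 0.8925, -1.3315], [-0.0161, -0.9029, -0.4295, 0.6828], [0.0, 0.0, 0.0, 1.0]]
wrist 65.70646984690485 273.4819835483454 206.930161684869 [[0.0003, -0.9535, -0.3015, 0.0766], [1.0, 0.0007, -0.0012, -0.0004], [0.0014, -0.3015, 0.9535, 0.0313], [0.0, 0.0, 0.0, 1.0]]
```

View pics/top0.png

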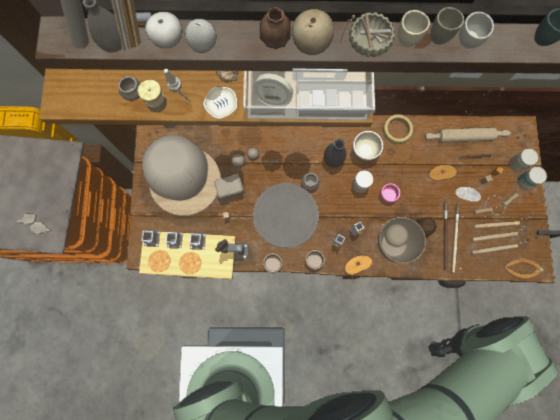

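View pics/side0.png

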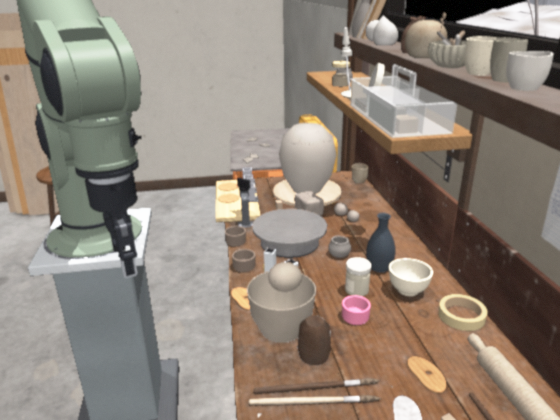

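The top view shows the board at lower left, with sockets near (149,238), (173,240) and (197,241) and corks at (159,261) and (190,262). The clamp is at (235,250). Stake candidates are at (339,241) and (357,229). The brown-grey dish candidates are at (273,263) and (315,260), and the pink one at (390,193) is not meant. I'll enlarge this area and set up the helpers.

```bash
cat > h.py <<'E'
import numpy as np, cv2
from scipy.spatial.transform import Rotation as R
from workcell import bot, vision
def grab(n):
    s=bot.observe(); f=vision.grab_frame(n)
    if n=='wrist':
        T=np.eye(4); T[:3,:3]=R.from_euler('xyz',s['tool_rot']).as_matrix(); T[:3,3]=s['position']
        f['cam_to_world']=T@f['tool_from_camera']
    f['name']=n; return f
def rays(f,uv):
    uv=np.atleast_2d(np.array(uv,float)); F=210/np.tan(np.radians(f['fovy'])/2)
    d=(uv-[f['cx'],f['cy']])/F
    if f['name']=='wrist':
        th=np.linalg.norm(d,axis=1,keepdims=True)+1e-9
        d=np.hstack([d/th*np.sin(th),np.cos(th)])
    else: d=np.hstack([d,np.ones((len(d),1))])
    return f['cam_to_world'][:3,3], d@f['cam_to_world'][:3,:3].T, d
def plane(f,uv,z):
    o,d,_=rays(f,uv); return o+d*((z-o[2])/d[:,2])[:,None]
def depth(f,uv):
    o,d,c=rays(f,uv); uv=np.atleast_2d(uv).astype(int)
    D=f['depth'][uv[:,1],uv[:,0]]; return o+d*(D/c[:,2])[:,None]
def cloud(f):
    g=np.stack(np.meshgrid(np.arange(560),np.arange(420)),-1).reshape(-1,2)
    P=depth(f,g); P[f['depth'].ravel()==0]=np.nan; return P.reshape(420,560,3)
E
python3 - <<'E'
from h import *
f=np.load('pics/top0.npy',allow_pickle=True).item(); f['name']='top'
cv2.imwrite('pics/topz.png',cv2.resize(f['image'][170:282,125:385],None,fx=3,fy=3,interpolation=cv2.INTER_CUBIC))
uv=[(149,238),(173,240),(197,241),(159,261),(190,262),(238,249),(235,243),(339,241),(357,229),(273,263),(315,260),(226,216),(229,188),(140,262),(230,270),(182,255)]
print(np.c_[uv,np.round(depth(f,uv),3)])
E
```

```text
[[ 1.49e+02  2.38e+02  4.88e-01  2.76e-01  1.70e-02]
 [ 1.73e+02  2.40e+02  4.82e-01  1.98e-01  1.70e-02]
 [ 1.97e+02  2.41e+02  4.79e-01  1.20e-01  1.90e-02]
 [ 1.59e+02  2.61e+02  4.13e-01  2.40e-01  1.40e-02]
 [ 1.90e+02  2.62e+02  4.10e-01  1.38e-01  2.60e-02]
 [ 2.38e+02  2.49e+02  4.45e-01 -2.00e-02  9.00e-02]
 [ 2.35e+02  2.43e+02  4.76e-01 -2.00e-03  2.00e-03]
 [ 3.39e+02  2.41e+02  4.74e-01 -3.34e-01  8.30e-02]
 [ 3.57e+02  2.29e+02  5.12e-01 -3.91e-01  8.40e-02]
 [ 2.73e+02  2.63e+02  4.10e-01 -1.28e-01  1.10e-02]
 [ 3.15e+02  2.60e+02  4.21e-01 -2.65e-01  8.00e-03]
 [ 2.26e+02  2.16e+02  5.57e-01  2.50e-02  4.70e-02]
 [ 2.29e+02  1.88e+02  6.47e-01  1.60e-02  6.20e-02]
 [ 1.40e+02  2.62e+02  4.10e-01  3.01e-01  1.40e-02]
 [ 2.30e+02  2.70e+02  3.86e-01  1.00e-02  1.40e-02]
 [ 1.82e+02  2.55e+02  4.34e-01  1.67e-01  1.30e-02]]
```

View pics/topz.png

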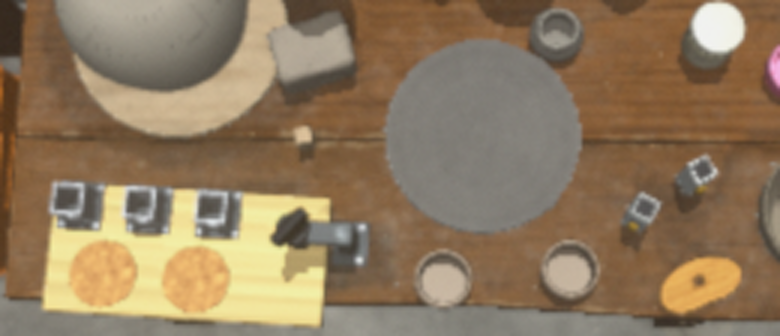

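The crop shows two stakes, with tops near crop (645,210) and (702,170), and brass buttons on their lower-left and lower sides. The dishes are at crop (443,278) and (570,270) and the knob is at crop (290,228). The stamp is at crop (303,140). I'll move to look over the stakes, then over the clamp.

```bash
python3 -m creep '[[[1,3.8,-1.7,0,0,0,0],[1,3.8,-1.7,0,0,0,0],[1,3.8,-1.7,0,0,0,0],[1,3.8,-1.7,0,0,0,0],[1,3.8,-1.7,0,0,0,0],[1,3.8,-1.7,0,0,0,0],[1,3.8,-1.7,0,0,0,0],[1,3.8,-1.7,0,0,0,0],[1,0,0,0,0,0,0],[1,0,0,0,0,0,0]]]'
cat > snap.py <<'E'
import sys; from h import *
n,cam=sys.argv[1],sys.argv[2]; f=grab(cam); np.save(f'pics/{n}.npy',f,allow_pickle=True); cv2.imwrite(f'pics/{n}.png',f['image'])
s=bot.observe(); print(s['clock'],np.round(s['position'],4),np.round(s['tool_rot'],4),np.round(s['qpos'],2),np.round(s['force'],1),np.round(s['moment'],3),round(s['grip_width'],4))
E
python3 snap.py w1 wrist
python3 -m creep '[[[1,1.5,-4.25,0,0,0,0],[1,1.5,-4.25,0,0,0,0],[1,1.5,-4.25,0,0,0,0],[1,1.5,-4.25,0,0,0,0],[1,1.5,-4.25,0,0,0,0],[1,1.5,-4.25,0,0,0,0],[1,1.5,-4.25,0,0,0,0],[1,1.5,-4.25,0,0,0,0],[1,1.5,-4.25,0,0,0,0],[1,1.5,-4.25,0,0,0,0]]]'
python3 -m creep '[[[1,0,0,0,0,0,-0.157],[1,0,0,0,0,0,-0.157],[1,0,0,0,0,0,-0.157],[1,0,0,0,0,0,-0.157],[1,0,0,0,0,0,-0.157],[1,0,0,0,0,0,-0.157],[1,0,0,0,0,0,-0.157],[1,0,0,0,0,0,-0.157],[1,0,0,0,0,0,0],[1,0,0,0,0,0,0]]]'
python3 snap.py w2 wrist
python3 -c "
import cv2,numpy as np
cv2.imwrite('pics/w12.png',cv2.resize(np.vstack([cv2.imread('pics/w1.png')[0:],cv2.imread('pics/w2.png')]),None,fx=.7,fy=.7))"
```

```text
clock: 1.4
position: [0.4397, -0.3717, 0.4045]
tool_rot: [-3.141, 0.001, 0.314]
force: [-0.7, -0.0, -0.3]
grip_width: 0.0851
finger_force: 0.0
1.45 [ 0.4393 -0.372   0.4046] [-3.1416e+00  7.0000e-04  3.1260e-01] [ 0.68  0.44 -0.11  1.73  0.06  0.97 -0.71] [ 0.1 -0.5  0.9] [-0.025  0.014 -0.054] 0.0852
clock: 2.7
position: [0.4516, 0.0796, 0.4049]
tool_rot: [3.141, -0.0, 0.312]
force: [-0.1, 0.4, 0.4]
grip_width: 0.0855
finger_force: 0.0
clock: 3.95
position: [0.4517, 0.0787, 0.4047]
tool_rot: [3.142, 0.0, 1.565]
force: [-0.2, 0.5, 0.9]
grip_width: 0.0855
finger_force: 0.0
4.0 [0.4516 0.0789 0.4047] [3.1415e+00 1.0000e-04 1.5660e+00] [ 0.16  0.3  -0.55  2.    0.2   0.9  -0.51] [ 1.1 -0.  -0.5] [-0.026 -0.008  0.014] 0.0853
```

View pics/w12.png

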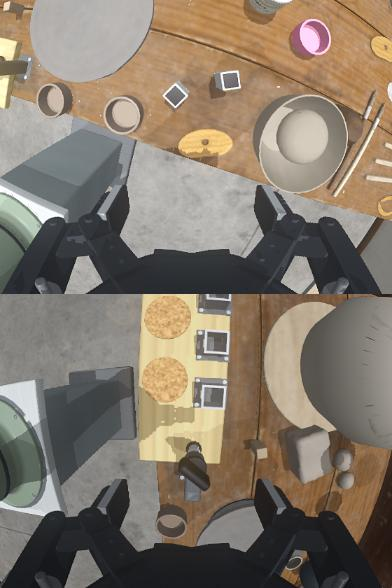

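The upper half (w1) shows two stake tops near w1 pixels (250,137) and (328,114), and dishes at (75,140) and (175,163). The lower half (w2) shows the knob's black bar near w2 pixel (275,250), with the sockets and corks above it. Next I'll measure the knob, board and sockets.

Run:
```python
from h import *
f=np.load('pics/w2.npy',allow_pickle=True).item()
C=cloud(f); im=f['image']
sel=(abs(C[...,0]-.45)<.1)&(abs(C[...,1]-.04)<.1)&(C[...,2]>.06)&(C[...,2]<.2)
v,u=np.where(sel); print(len(u),u.min(),u.max(),v.min(),v.max(),np.nanpercentile(C[sel][:,2],[1,10,50,90,99]))
h,b=np.histogram(C[sel][:,2],30); print(np.c_[b[:-1].round(3),h].tolist())
cv2.imwrite('pics/knob.png',cv2.resize(im[190:310,215:335],None,fx=5,fy=5,interpolation=cv2.INTER_CUBIC))
dz=(C[...,2]); 
# board: sockets rim
sel=(C[...,1]>.05)&(C[...,1]<.33)&(C[...,0]>.45)&(C[...,0]<.56)&(C[...,2]>.05)&(C[...,2]<.085)
m=sel.astype(np.uint8); n,l,st,ce=cv2.connectedComponentsWithStats(m)
for i in range(1,n):
    if st[i,4]>40: P=C[l==i]; print(st[i].tolist(),P.min(0).round(4),P.max(0).round(4),np.median(P[:,2]).round(4))
```

```text
2827 254 323 129 296 [0.06259047 0.06938382 0.10164675 0.13025191 0.13149381]
[[0.06, 26.0], [0.062, 33.0], [0.065, 37.0], [0.067, 262.0], [0.07, 165.0], [0.072, 13.0], [0.074, 11.0], [0.077, 26.0], [0.079, 20.0], [0.082, 27.0], [0.084, 60.0], [0.086, 466.0], [0.089, 161.0], [0.091, 0.0], [0.094, 8.0], [0.096, 28.0], [0.099, 36.0], [0.101, 248.0], [0.103, 58.0], [0.106, 45.0], [0.108, 40.0], [0.111, 52.0], [0.113, 50.0], [0.115, 49.0], [0.118, 42.0], [0.12, 59.0], [0.123, 46.0], [0.125, 77.0], [0.127, 271.0], [0.13, 411.0]]
[294, 0, 36, 16, 371] [0.4715 0.2511 0.0502] [0.504  0.267  0.0718] 0.0657
[290, 50, 38, 38, 642] [0.4674 0.177  0.0501] [0.5012 0.2109 0.0721] 0.0689
[286, 128, 38, 38, 623] [0.4637 0.1019 0.0502] [0.4977 0.136  0.0715] 0.069
```

View pics/knob.png

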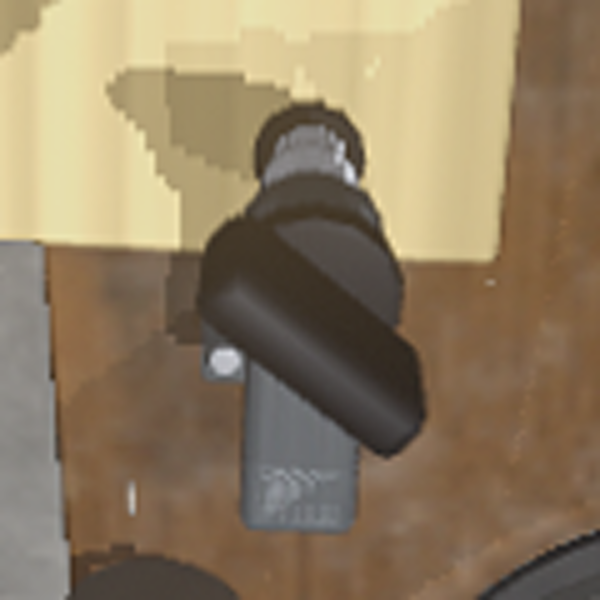

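The crop shows the bar running diagonally, and the pad with its screw just above it at crop (310,140). I'll go low on the +y side to measure the gap under the pad, and work out the bar's axis.

```bash
python3 - <<'E'
from h import *
f=np.load('pics/w2.npy',allow_pickle=True).item(); C=cloud(f)
sel=(abs(C[...,0]-.45)<.06)&(abs(C[...,1]-.02)<.06)&(C[...,2]>.124)&(C[...,2]<.2)
P=C[sel]; r=cv2.minAreaRect(P[:,:2].astype(np.float32)*1000); b=cv2.boxPoints(r)
print(r,b.round(1).tolist(),P[:,2].max())
# board corners by colour on plane z=.018
hsv=cv2.cvtColor(f['image'],cv2.COLOR_BGR2HSV)
v,u=np.where((hsv[...,0]>18)&(hsv[...,0]<32)&(hsv[...,1]>60)&(hsv[...,2]>150)&(C[...,2]<.03)&(C[...,2]>.01))
Q=plane(f,np.c_[u,v],.018); print(np.percentile(C[v,u,2],[5,50,95]), Q.min(0),Q.max(0))
e=[(y,Q[abs(Q[:,1]-y)<.004,0].min()) for y in (.03,.08,.13,.18)]; print(np.round(e,4))
E
python3 -m creep '[[[1,3.9,0,3.5,0,0,0],[1,3.9,0,3.5,0,0,0],[1,3.9,0,3.5,0,0,0],[1,0,0,0,0,-0.15,0],[1,0,0,0,0,-0.15,0],[1,0,0,0,0,-0.15,0],[1,0,0,0,0,0,0],[1,0,0,0,0,0,0]]]'
python3 snap.py w3 wrist
python3 -c "
import cv2
cv2.imwrite('pics/w3z.png',cv2.resize(cv2.imread('pics/w3.png')[120:290,170:380],None,fx=3.5,fy=3.5,interpolation=cv2.INTER_CUBIC))"
```

```text
((453.68060302734375, 29.828773498535156), (13.370461463928223, 45.70015335083008), 47.73904037475586) [[432.29998779296875, 40.20000076293945], [466.1000061035156, 9.5], [475.1000061035156, 19.399999618530273], [441.29998779296875, 50.099998474121094]] 0.13214169634062092
[0.01610695 0.01741418 0.01900512] [0.36116108 0.00107578 0.018     ] [0.59439328 0.28221866 0.018     ]
[[0.03   0.3616]
 [0.08   0.365 ]
 [0.13   0.3677]
 [0.18   0.3704]]
clock: 5.0
position: [0.4517, 0.1961, 0.2997]
tool_rot: [3.141, 0.447, 1.569]
force: [-0.1, 0.4, -0.8]
grip_width: 0.0856
finger_force: 0.0
5.05 [0.4518 0.1958 0.2998] [3.1413 0.4471 1.5683] [-0.39  0.55 -0.33  1.96  0.59  1.06 -1.1 ] [ 0.6 -1.2 -0.9] [ 0.428  0.007 -0.015] 0.0854
```

View pics/w3z.png

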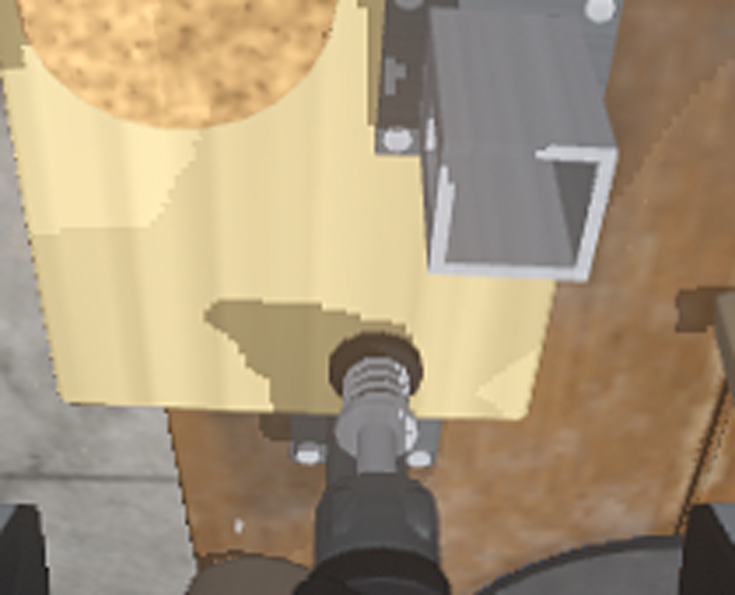

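The crop shows the black pad at crop (375,365) under the coil spring, hanging above the board with its shadow to the left. Next I'll read heights along its centre column and edges.

Run:
```python
from h import *
f=np.load('pics/w3.npy',allow_pickle=True).item(); C=cloud(f)
g=cv2.cvtColor(f['image'],cv2.COLOR_BGR2GRAY)
print(f['cam_to_world'][:3,3].round(3))
for u in (273,277,281):
  for v in range(208,232): print(u,v,g[v,u],(C[v,u]*1000).round(1).tolist(), plane(f,[(u,v)],.018)[0][:2].round(4).tolist())
m=(g<75)&(abs(C[...,0]-.453)<.03)&(C[...,1]>.015)&(C[...,1]<.06)&(C[...,2]<.045)
P=C[m]; print(m.sum(),np.histogram(P[:,2],bins=np.arange(.014,.046,.002)))
```

```text
[0.451 0.253 0.238]
273 208 215 [450.4, 44.2, 16.6] [0.4504, 0.0456]
273 209 216 [450.4, 44.3, 18.0] [0.4504, 0.0443]
273 210 220 [450.4, 42.3, 17.2] [0.4504, 0.043]
273 211 189 [450.4, 40.8, 17.0] [0.4504, 0.0417]
273 212 146 [450.4, 39.9, 17.5] [0.4504, 0.0404]
273 213 151 [450.4, 38.5, 17.4] [0.4504, 0.0391]
273 214 129 [450.4, 36.9, 17.0] [0.4504, 0.0378]
273 215 86 [450.4, 42.6, 24.3] [0.4504, 0.0365]
273 216 71 [450.4, 41.3, 24.2] [0.4504, 0.0351]
273 217 74 [450.4, 41.4, 25.6] [0.4504, 0.0338]
273 218 74 [450.4, 41.2, 26.8] [0.4504, 0.0324]
273 219 74 [450.4, 40.9, 27.7] [0.4503, 0.0311]
273 220 72 [450.4, 39.7, 27.9] [0.4503, 0.0297]
273 221 70 [450.4, 37.6, 27.1] [0.4503, 0.0283]
273 222 77 [450.4, 35.7, 26.6] [0.4503, 0.027]
273 223 127 [450.4, 38.2, 30.2] [0.4503, 0.0256]
273 224 148 [450.4, 36.2, 29.6] [0.4503, 0.0242]
273 225 113 [450.4, 32.8, 27.6] [0.4503, 0.0227]
273 226 122 [450.4, 36.4, 32.3] [0.4503, 0.0213]
273 227 147 [450.4, 36.8, 34.0] [0.4503, 0.0199]
273 228 116 [450.4, 34.8, 33.4] [0.4503, 0.0185]
273 229 120 [450.4, 36.7, 36.4] [0.4503, 0.017]
273 230 146 [
[... 1932 characters left out ...]
[457.8, 38.0, 28.7] [0.4581, 0.0269]
281 223 140 [457.8, 36.9, 29.0] [0.4581, 0.0255]
281 224 127 [457.8, 36.0, 29.5] [0.4581, 0.0241]
281 225 109 [457.7, 37.3, 31.9] [0.4582, 0.0227]
281 226 130 [457.7, 36.2, 32.2] [0.4582, 0.0213]
281 227 126 [457.7, 35.8, 33.1] [0.4582, 0.0199]
281 228 105 [457.7, 37.1, 35.5] [0.4582, 0.0184]
281 229 127 [457.6, 37.1, 36.8] [0.4582, 0.017]
281 230 143 [457.6, 36.1, 37.1] [0.4583, 0.0155]
281 231 105 [458.0, 23.9, 27.1] [0.4583, 0.0141]
141 (array([  0,   0,   0,   0,   5,  29, 100,   7,   0,   0,   0,   0,   0,
         0,   0]), array([0.014, 0.016, 0.018, 0.02 , 0.022, 0.024, 0.026, 0.028, 0.03 ,
       0.032, 0.034, 0.036, 0.038, 0.04 , 0.042, 0.044]))
```

The pad's underside is about 5.6 mm (±1.5) above the board, so touching should come after about 1.4 rad. The bar's axis is at (0.4537, 0.0298), yaw 2.40, with its top at 0.131. I'll go above the knob with that yaw.

```bash
cat > to.py <<'E'
import sys; from h import *
# usage: to.py x y z yaw  (tcp target, pointing down): prints remaining shift (cm, current tool axes) and turn
a=[float(eval(v)) for v in sys.argv[1:5]]; s=bot.observe()
M=R.from_euler('xyz',s['tool_rot']); T=R.from_euler('xyz',[np.pi,0,a[3]])
print('t',round(s['clock'],2),'at',np.round(s['position'],4),'rot',np.round(s['tool_rot'],3),'q7',round(s['qpos'][6],2))
print('shift cm before turn',np.round(M.inv().apply(np.array(a[:3])-s['position'])*100,2),'| after turn',np.round(T.inv().apply(np.array(a[:3])-s['position'])*100,2),'| turn',np.round((M.inv()*T).as_rotvec(),3))
E
python3 -m creep '[[[1,0,0,0,0,0.15,0],[1,0,0,0,0,0.15,0],[1,0,0,0,0,0.15,0],[1,0,0,-6,0,0,0],[1,-4,0,0,0,0,-0.14],[1,0,0,0,0,0,-0.14],[1,0,0,0,0,0,-0.14],[1,0,0,0,0,0,-0.14],[1,0,0,0,0,0,-0.14],[1,0,0,0,0,0,-0.13],[1,0,0,0,0,0,0],[1,0,0,0,0,0,0]]]'
python3 to.py .4537 .0298 .276 2.40
```

```text
clock: 6.55
position: [0.4518, 0.1558, 0.3599]
tool_rot: [3.141, -0.0, 2.396]
force: [-0.0, -0.1, -0.3]
grip_width: 0.0853
finger_force: 0.0
t 6.55 at [0.4518 0.1558 0.3599] rot [ 3.141 -0.     2.396] q7 -0.01
shift cm before turn [-8.69 -9.13  8.38] | after turn [-8.65 -9.16  8.39] | turn [ 0.001 -0.    -0.004]
```

```bash
python3 -m creep '[[[1,-2.9,-3.05,0,0,0,0],[1,-2.9,-3.05,0,0,0,0],[1,-2.85,-3.05,0,0,0,0],[1,0,0,4.2,0,0,0],[1,0,0,4.2,0,0,0],[1,0,0,0,0,0,0],[1,0,0,0,0,0,0]]]'
python3 to.py .4537 .0298 .276 2.40; python3 snap.py w4 wrist
python3 -m creep '[[[-1,0,0,0,0,0,0],[-1,0,0,0,0,0,0],[-1,0,0,0,0,0,0],[-1,0,0,0,0,0,0],[-1,0,0,0,0,0,0],[-1,0,0,0,0,0,0]]]' 60
python3 to.py .4537 .0298 .276 2.40
```

```text
clock: 7.42
position: [0.454, 0.0307, 0.277]
tool_rot: [3.141, 0.001, 2.399]
force: [0.2, -0.1, 0.7]
grip_width: 0.0855
finger_force: 0.0
t 7.42 at [0.454  0.0307 0.277 ] rot [3.141e+00 1.000e-03 2.399e+00] q7 0.13
shift cm before turn [-0.04 -0.09  0.1 ] | after turn [-0.04 -0.09  0.1 ] | turn [ 0.001  0.001 -0.001]
7.475 [0.4541 0.0306 0.2772] [3.1402e+00 1.4000e-03 2.3992e+00] [ 0.29  0.53 -0.63  2.12  0.52  0.65  0.13] [0.4 0.4 0.2] [ 0.    -0.     0.015] 0.0854
clock: 8.22
position: [0.4538, 0.03, 0.2769]
tool_rot: [-3.141, 0.002, 2.399]
force: [-8.7, -7.1, 37.6]
grip_width: 0.0123
finger_force: 70.2
t 8.22 at [0.4538 0.03   0.2769] rot [-3.141e+00  2.000e-03  2.399e+00] q7 0.13
shift cm before turn [-0.01 -0.02  0.09] | after turn [-0.01 -0.02  0.09] | turn [-0.001  0.002 -0.001]
```

The closing tips are pressing on the collar (37 N), so I'll lift a little and check the force.

```bash
python3 -m creep '[[[-1,0,0,-0.3,0,0,0],[-1,0,0,0,0,0,0]]]' 45
python3 -m creep '[[[-0.6,0,0,-0.2,0,0,0],[-0.6,0,0,0,0,0,0],[-1,0,0,0,0,0,0],[-1,0,0,0,0,0,0],[-1,0,0,0,0,0,0]]]' 45
python3 to.py .4537 .0298 .276 2.40
```

```text
clock: 8.48
position: [0.4536, 0.0297, 0.278]
tool_rot: [-3.141, -0.001, 2.399]
force: [6.9, -3.2, -24.1]
grip_width: 0.0125
finger_force: 49.2
clock: 9.1
position: [0.4534, 0.0302, 0.2811]
tool_rot: [-3.141, 0.0, 2.4]
force: [-5.0, -3.9, 11.5]
grip_width: 0.0121
finger_force: 45.0
t 9.1 at [0.4534 0.0302 0.2811] rot [-3.141  0.     2.4  ] q7 0.14
shift cm before turn [-0.05 -0.01  0.51] | after turn [-0.05 -0.01  0.51] | turn [-0.001  0.    -0.   ]
```

```bash
cat > mz.py <<'E'
from h import *
s=bot.observe(); print('MZ',round(s['clock'],2),'yaw',round(s['tool_rot'][2],3),'mz',round(s['moment'][2],3),'q7',round(s['joint_efforts'][6],3),round(s['qpos'][6],2),'F',np.round(s['force'],0))
E
for i in 1; do
python3 -m creep '[[[-1,0,0,0,0,0,0.12],[-1,0,0,0,0,0,0.12],[-1,0,0,0,0,0,0.12]]]' >/dev/null; python3 mz.py
python3 -m creep '[[[-1,0,0,0,0,0,0.12],[-1,0,0,0,0,0,0.12]]]'>/dev/null; python3 mz.py
python3 -m creep '[[[-1,0,0,0,0,0,0.12],[-1,0,0,0,0,0,0.12]]]'>/dev/null; python3 mz.py
python3 -m creep '[[[-1,0,0,0,0,0,0.12],[-1,0,0,0,0,0,0.12]]]'>/dev/null; python3 mz.py
python3 -m creep '[[[-1,0,0,0,0,0,0.12]]]'>/dev/null; python3 mz.py
python3 -m creep '[[[-1,0,0,0,0,0,0]]]'>/dev/null; python3 mz.py
done
```

```text
MZ 9.47 yaw 2.036 mz 0.071 q7 2.458 -0.16 F [ 0. -1.  4.]
MZ 9.72 yaw 1.796 mz 0.151 q7 2.435 -0.35 F [ 2. -0.  2.]
MZ 9.97 yaw 1.556 mz 0.156 q7 2.413 -0.55 F [ 5. -1. -2.]
MZ 10.22 yaw 1.316 mz 0.135 q7 2.391 -0.74 F [ 9. -3. -5.]
MZ 10.35 yaw 1.196 mz 0.127 q7 2.369 -0.84 F [10. -3. -7.]
MZ 10.47 yaw 1.198 mz -0.126 q7 -1.326 -0.83 F [ 9. -3. -6.]
```

```bash
python3 -m creep '[[[-1,0,0,0,0,0,0.125],[-1,0,0,0,0,0,0.125]]]' >/dev/null; python3 mz.py
python3 -m creep '[[[-1,0,0,0,0,0,0.125],[-1,0,0,0,0,0,0.125]]]'>/dev/null; python3 mz.py
python3 -m creep '[[[-1,0,0,0,0,0,0.125],[-1,0,0,0,0,0,0.125]]]'>/dev/null; python3 mz.py
python3 -m creep '[[[-1,0,0,0,0,0,0.125],[-1,0,0,0,0,0,0.125]]]'>/dev/null; python3 mz.py
python3 -m creep '[[[-1,0,0,0,0,0,0],[1,0,0,0,0,0,0],[1,0,0,0,0,0,0],[1,0,0,-4,0,0,0],[1,0,0,-4,0,0,0]]]'
python3 -m creep '[[[1,0,0,0,0,0,-0.17],[1,0,0,0,0,0,-0.17],[1,0,0,0,0,0,-0.17],[1,0,0,0,0,0,-0.17],[1,0,0,0,0,0,-0.17],[1,0,0,0,0,0,-0.17],[1,0,0,0,0,0,-0.17],[1,0,0,0,0,0,-0.17],[1,0,0,0,0,0,0]]]'
python3 to.py .4518 .1958 .2998 1.5683
```

```text
MZ 10.72 yaw 0.945 mz 0.15 q7 2.503 -1.03 F [13. -6. -9.]
MZ 10.97 yaw 0.695 mz 0.155 q7 2.412 -1.23 F [ 15.  -7. -10.]
MZ 11.22 yaw 0.445 mz 0.148 q7 2.383 -1.43 F [ 17. -12. -11.]
MZ 11.47 yaw 0.195 mz 0.156 q7 2.354 -1.62 F [ 18. -14. -12.]
clock: 12.1
position: [0.4533, 0.0305, 0.3616]
tool_rot: [-3.141, 0.001, 0.2]
force: [0.3, 0.1, -0.1]
grip_width: 0.083
finger_force: 0.0
clock: 13.22
position: [0.4535, 0.0303, 0.3607]
tool_rot: [-3.141, -0.0, 1.559]
force: [-0.6, -0.6, 0.0]
grip_width: 0.0854
finger_force: 0.0
t 13.22 at [0.4535 0.0303 0.3607] rot [-3.141 -0.     1.559] q7 -0.38
shift cm before turn [16.55 -0.36  6.09] | after turn [16.55 -0.21  6.09] | turn [-0.    -0.    -0.009]
```

```bash
python3 -m creep '[[[1,4.1,-0.1,0,0,0,0],[1,4.1,-0.1,0,0,0,0],[1,4.2,-0.1,3,0,0,0],[1,4.15,-0.06,3.1,0,0,0],[1,0,0,0,0,-0.15,-0.009],[1,0,0,0,0,-0.15,0],[1,0,0,0,0,-0.15,0],[1,0,0,0,0,0,0],[1,0,0,0,0,0,0]]]'
python3 snap.py w5 wrist
python3 - <<'E'
from h import *
a=[]
for n in ('w3','w5'):
    f=np.load(f'pics/{n}.npy',allow_pickle=True).item(); C=cloud(f); g=cv2.cvtColor(f['image'],cv2.COLOR_BGR2GRAY)
    print(n); 
    for v in range(205,252,1): print(v,g[v,271:284:3],(C[v,276,1:]*1000).round(1), end=' | ' if v%2 else '\n')
    a.append(cv2.resize(f['image'][190:270,235:325],None,fx=4.4,fy=6,interpolation=cv2.INTER_CUBIC))
cv2.imwrite('pics/w35.png',np.hstack(a))
E
```

```text
clock: 14.35
position: [0.4517, 0.1958, 0.2997]
tool_rot: [-3.141, 0.447, 1.567]
force: [0.0, 0.4, 0.5]
grip_width: 0.0854
finger_force: 0.0
14.4 [0.4519 0.1955 0.2998] [-3.1414  0.4471  1.5668] [-0.5   0.53 -0.18  1.96  0.52  1.01 -1.04] [ 0.4  0.2 -0.2] [0.418 0.014 0.014] 0.0853
w3
205 [216 214 211 211 211] [48.2 16.8] | 206 [216 214 211 211 211] [47.  16.7]
207 [216 213 211 211 211] [46.1 17.2] | 208 [219 213 211 211 211] [44.8 17.1]
209 [187 214 211 212 211] [43.5 17.2] | 210 [146 217 214 214 211] [41.7 16.6]
211 [149 186 183 183 214] [40.9 17.1] | 212 [150 146 143 143 183] [40.4 18. ]
213 [150 150 149 148 143] [37.5 16.3] | 214 [152 129 128 139 149] [41.6 21.9]
215 [130  88  87 102 120] [41.4 23. ] | 216 [86 71 71 71 74] [41.8 24.8]
217 [71 74 73 73 70] [41.4 25.7] | 218 [72 73 79 78 74] [41.8 27.3]
219 [73 74 76 81 79] [40.3 27.1] | 220 [73 72 71 82 82] [nan nan]
221 [71 68 66 78 82] [38.  27.4] | 222 [ 70 130 123 128  78] [37.4 28.2]
223 [ 75 152 149 150 112] [37.4 29.5] | 224 [128 135 110 111 193] [34.3 27.8]
225 [150 105 119 123 169] [38.  32.6] | 226 [115 131 152 154 105] 
[... 2097 characters left out ...]
34 [139 131 133 129 138] [33.5 39.9]
235 [140 126 133 129 138] [34.7 42.2] | 236 [139 127 133 130 131] [33.9 42.7]
237 [140 127 132 130 129] [33.9 43.9] | 238 [139 127 132 130 124] [33.4 44.7]
239 [139 126 133 129 113] [34.7 47. ] | 240 [139 126 132 129 123] [35.1 48.6]
241 [140 126 132 129 122] [33.4 48.2] | 242 [131 126 132 128 152] [34.8 50.6]
243 [ 97 126 131 128 118] [35.1 52. ] | 244 [ 82 126 132 128  93] [33.1 51.4]
245 [ 82 126 131 128  93] [33.9 53.3] | 246 [ 84 125 131 128  94] [33.6 54.2]
247 [ 83 125 132 128  94] [32.7 54.6] | 248 [ 83 125 131 128  99] [33.8 56.7]
249 [ 82 125 131 127 101] [34.8 58.6] | 250 [ 82 125 131 128 100] [34.3 59.3]
251 [ 82 123 130 128 101] [33.3 59.6] |
```

View pics/w35.png

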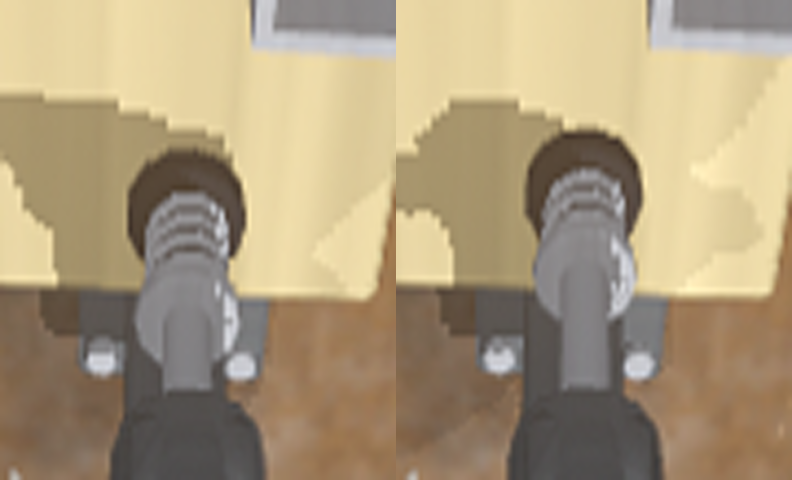

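The left half (before) shows the pad at row 214.8 and the nut at z 47.8 mm. The right half (after 2.2 rad) shows the pad resting on the board, down 4.4 mm, and the nut down 8.8 mm. The pad is therefore about 4.4 mm up on its spring, and a further 0.47 rad should bring it to about 6.3 mm.

```bash
python3 -m creep '[[[1,0,0,0,0,0.15,0],[1,0,0,0,0,0.15,0],[1,0,0,0,0,0.15,0],[1,-4.1,0.1,-3.1,0,0,0],[1,-4.1,0.1,-3.1,0,0,0],[1,-4.1,0.1,0,0,0,0],[1,-4.2,0,0,0,0,0.17],[1,0,0,0,0,0,0.17],[1,0,0,0,0,0,0.17],[1,0,0,0,0,0,0.17],[1,0,0,0,0,0,0.17],[1,0,0,0,0,0,0.17]]]' >/dev/null
python3 -m creep '[[[1,0,0,0,0,0,0.17],[1,0,0,0,0,0,0.17],[1,0,0,0,0,0,0],[1,0,0,0,0,0,0]]]'
python3 to.py .4543 .0295 .2812 .198
```

```text
clock: 16.4
position: [0.4545, 0.0306, 0.3619]
tool_rot: [-3.141, -0.0, 0.212]
force: [-0.4, -0.0, -0.4]
grip_width: 0.0855
finger_force: 0.0
t 16.4 at [0.4545 0.0306 0.3619] rot [-3.141 -0.     0.212] q7 -1.59
shift cm before turn [-0.05  0.11  8.07] | after turn [-0.04  0.1   8.07] | turn [-0.001 -0.     0.014]
```

```bash
python3 -m creep '[[[1,0,0.1,4,0,0,0.014],[1,0,0,4.05,0,0,0],[1,0,0,0,0,0,0],[-1,0,0,0,0,0,0],[-1,0,0,0,0,0,0],[-1,0,0,0,0,0,0],[-1,0,0,0,0,0,0],[-1,0,0,0,0,0,0],[-1,0,0,0,0,0,0]]]' 45; python3 mz.py
python3 -m creep '[[[-1,0,0,0,0,0,0.115],[-1,0,0,0,0,0,0.115],[-1,0,0,0,0,0,0.12],[-1,0,0,0,0,0,0.12]]]'>/dev/null; python3 mz.py
python3 -m creep '[[[-1,0,0,0,0,0,0],[1,0,0,0,0,0,0],[1,0,0,0,0,0,0],[1,0,0,-4,0,0,0],[1,0,0,-5,0,0,0],[1,0,0,0,0,0,-0.17],[1,0,0,0,0,0,-0.17],[1,0,0,0,0,0,-0.17],[1,0,0,0,0,0,-0.17],[1,0,0,0,0,0,-0.17],[1,0,0,0,0,0,-0.17],[1,0,0,0,0,0,-0.17]]]'
python3 -m creep '[[[1,0,0,0,0,0,-0.17],[1,0,0,0,0,0,-0.17],[1,0,0,0,0,0,-0.17],[1,0,0,0,0,0,0],[1,0,0,0,0,0,0]]]'
python3 to.py .4518 .1958 .2998 1.5683
```

```text
clock: 17.52
position: [0.455, 0.0291, 0.2819]
tool_rot: [3.141, -0.0, 0.194]
force: [-0.9, -7.7, 14.9]
grip_width: 0.012
finger_force: 46.9
MZ 17.52 yaw 0.194 mz 0.122 q7 -0.082 -1.62 F [-1. -8. 15.]
MZ 18.02 yaw -0.28 mz 0.154 q7 2.234 -1.99 F [-1. -9. 13.]
clock: 19.52
position: [0.4547, 0.03, 0.3712]
tool_rot: [-3.141, 0.0, 0.921]
force: [-0.2, 0.1, 0.6]
grip_width: 0.0854
finger_force: 0.0
clock: 20.15
position: [0.4547, 0.0298, 0.3712]
tool_rot: [-3.141, 0.0, 1.421]
force: [0.1, 0.2, -0.3]
grip_width: 0.0853
finger_force: 0.0
t 20.15 at [0.4547 0.0298 0.3712] rot [-3.141  0.     1.421] q7 -0.46
shift cm before turn [16.37 -2.77  7.14] | after turn [16.6  -0.33  7.14] | turn [-0.001 -0.    -0.148]
```

Verify with the same view.

```bash
python3 -m creep '[[[1,0,0,0,0,0,-0.148],[1,4.1,-0.1,0,0,0,0],[1,4.1,-0.1,0,0,0,0],[1,4.2,-0.1,3.5,0,0,0],[1,4.2,-0.03,3.65,0,0,0],[1,0,0,0,0,-0.15,0],[1,0,0,0,0,-0.15,0],[1,0,0,0,0,-0.15,0],[1,0,0,0,0,0,0],[1,0,0,0,0,0,0]]]'
python3 snap.py w6 wrist
python3 - <<'E'
from h import *
for n in ('w3','w5','w6'):
    f=np.load(f'pics/{n}.npy',allow_pickle=True).item(); C=cloud(f); g=cv2.cvtColor(f['image'],cv2.COLOR_BGR2GRAY)
    P=C[205:250,262:292].reshape(-1,3); G=g[205:250,262:292].ravel()
    r=np.hypot(P[:,0]-.4545,P[:,1]-.030)
    pad=P[(G<95)&(r<.0125)&(P[:,1]<.039)&(P[:,2]<.031)&(r>.009)]
    col=[np.nanmedian(C[v,272:282],axis=0) for v in range(208,250)]
    s=''.join(f'{c[1]*1e3:.1f}/{c[2]*1e3:.1f} ' for c in col)
    print(n,'padtop',len(pad),np.median(pad[:,2]).round(4)); print(s)
E
```

```text
clock: 21.4
position: [0.451, 0.1959, 0.2997]
tool_rot: [-3.141, 0.447, 1.572]
force: [0.6, -0.4, -0.2]
grip_width: 0.0858
finger_force: 0.0
21.45 [0.4511 0.1955 0.2998] [-3.1412  0.447   1.5713] [-0.55  0.53 -0.12  1.97  0.49  0.99 -1.01] [-0.  -0.3 -0.6] [0.507 0.079 0.016] 0.0857
w3 padtop 102 0.0272
44.4/16.7 43.2/16.8 42.2/17.2 40.6/16.8 39.7/17.3 38.1/17.0 37.3/17.5 42.1/23.8 41.9/24.8 42.4/26.7 41.3/26.9 40.6/27.4 39.4/27.5 37.9/27.4 37.9/28.6 37.4/29.5 34.7/28.1 37.8/32.4 37.4/33.3 30.2/27.7 37.6/36.0 37.3/37.0 36.4/37.4 37.1/39.2 37.7/41.0 39.2/43.6 39.6/45.2 39.4/46.1 39.3/47.2 38.4/47.6 37.4/47.9 35.8/47.7 34.5/47.7 33.4/47.9 33.5/49.2 33.5/50.4 33.7/51.7 33.8/53.0 34.0/54.3 33.7/55.2 33.5/56.1 33.3/57.1 
w5 padtop 93 0.0227
44.3/17.0 42.9/16.9 41.2/16.4 41.8/18.4 41.8/19.7 41.9/21.2 41.9/22.5 40.6/22.5 39.5/22.7 38.3/22.9 37.8/23.7 37.5/24.7 35.2/23.7 37.7/27.5 37.1/28.2 36.4/28.9 37.8/31.5 37.5/32.5 39.6/35.7 39.7/37.0 39.7/38.3 39.1/38.9 37.3/38.5 36.5/38.9 35.0/38.8 33.9/39.0 33.3/39.8 33.5/41.1 33.5/42.4 33.7/43.7 33.6/44.8 33.8/46.2 33.6/47.3 33.7/48.5 33.5/49.5 33.3/50.5 33.4/51.8 33.8/53.2 33.6/54.2 33.4/55.2 33.6/56.5 33.7/57.8 
w6 padtop 91 0.0227
44.5/17.1 42.8/16.7 41.6/16.8 42.0/18.6 41.8/19.8 41.8/21.1 41.6/22.2 41.1/23.0 39.6/22.8 38.6/23.1 37.9/23.7 37.6/24.8 36.3/24.8 38.1/27.9 37.5/28.6 36.4/28.8 37.9/31.5 39.6/34.4 39.8/35.8 39.2/36.5 38.5/37.1 37.0/36.9 36.0/37.2 34.7/37.3 33.9/37.7 33.8/38.9 33.7/40.1 33.2/40.8 33.7/42.4 33.4/43.5 33.5/44.7 33.6/46.0 33.3/46.9 33.4/48.2 33.9/49.8 33.6/50.7 33.6/51.9 33.6/53.1 33.2/53.8 33.5/55.2 33.2/56.2 33.2/57.2
```

The pad top stayed at 22.7 mm while the nut dropped to 37.0, so the pad is about 6.2 mm up on its spring and step 1 is met. Next, the stakes: positions and button sides from w1.

```bash
python3 -m creep '[[[1,0,0,0,0,0.15,0],[1,0,0,0,0,0.15,0],[1,0,0,0,0,0.15,0],[1,0,0,-5,0,0,0],[1,0,0,-5,0,0,0]]]' | head -2
python3 - <<'E'
from h import *
f=np.load('pics/w1.npy',allow_pickle=True).item(); C=cloud(f)
sel=((C[...,1]<-.29)&(C[...,1]>-.43)&(C[...,0]>.43)&(C[...,0]<.55)&(C[...,2]>.078)&(C[...,2]<.095)).astype(np.uint8)
n,l,st,ce=cv2.connectedComponentsWithStats(sel)
for i in range(1,n):
    if st[i,4]>30:
        v,u=np.where(l==i); P=plane(f,np.c_[u,v],.085); h=cv2.minAreaRect(P[:,:2].astype(np.float32)*1000)
        print(st[i].tolist(),np.median(C[l==i][:,2]).round(4),h)
hsv=cv2.cvtColor(f['image'],cv2.COLOR_BGR2HSV)
br=((hsv[...,0]>18)&(hsv[...,0]<35)&(hsv[...,1]>120)&(C[...,2]>.012)&(C[...,2]<.06)&(C[...,1]<-.29)&(C[...,1]>-.43)&(C[...,0]>.43)&(C[...,0]<.55))
v,u=np.where(br); print(len(u)); 
for a,b in zip(u,v): print((a,b),(C[b,a]*1000).round().astype(int).tolist(),end=' ')
cv2.imwrite('pics/st.png',np.hstack([cv2.resize(f['image'][90:170,225:355],None,fx=4,fy=4,interpolation=cv2.INTER_CUBIC)]))
E
```

```text
clock: 22.08
position: [0.4513, 0.1947, 0.4013]
[313, 100, 31, 30, 714] 0.085 ((522.0658569335938, -395.5384826660156), (24.153297424316406, 24.871280670166016), 29.62061882019043)
[232, 118, 37, 37, 704] 0.0851 ((481.51007080078125, -335.5147399902344), (23.18559455871582, 23.998374938964844), 61.95330047607422)
13
(np.int64(325), np.int64(129)) [508, -404, 43] (np.int64(326), np.int64(129)) [508, -404, 44] (np.int64(327), np.int64(129)) [509, -406, 43] (np.int64(328), np.int64(129)) [509, -406, 44] (np.int64(320), np.int64(130)) [505, -400, 37] (np.int64(321), np.int64(130)) [506, -400, 42] (np.int64(322), np.int64(130)) [506, -401, 43] (np.int64(323), np.int64(130)) [506, -402, 43] (np.int64(324), np.int64(130)) [507, -403, 43] (np.int64(325), np.int64(130)) [507, -404, 44] (np.int64(326), np.int64(130)) [507, -405, 42] (np.int64(327), np.int64(130)) [508, -406, 44] (np.int64(328), np.int64(130)) [508, -407, 43]
```

View pics/st.png

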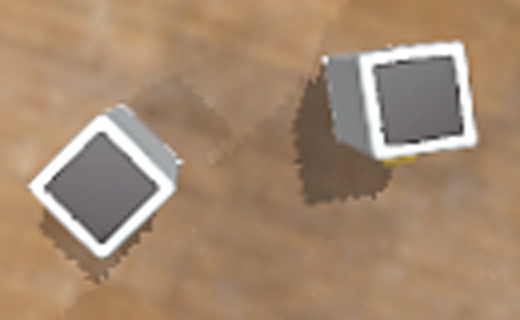

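The crop shows stake 1 (left, diamond) and stake 2 (right, brass button on its lower edge). Stake 1's button was on its (-x,+y) side in the top view. I'll check the bowl clearance and confirm that brass in the top image.

Run:
```python
from h import *
f=np.load('pics/w1.npy',allow_pickle=True).item(); C=cloud(f)
P=C[(C[...,2]>.09)&(C[...,1]<-.40)&(C[...,1]>-.75)&(C[...,0]>.3)&(C[...,0]<.7)&(C[...,2]<.2)]
for c in ((.522,-.3955),(.4815,-.3355)):
    d=np.hypot(P[:,0]-c[0],P[:,1]-c[1]); i=np.nanargmin(d); print(d[i],P[i])
f=np.load('pics/top0.npy',allow_pickle=True).item(); f['name']='top'; C=cloud(f)
hsv=cv2.cvtColor(f['image'],cv2.COLOR_BGR2HSV)
for v in range(232,252):
  for u in range(328,348):
    h,s,w=hsv[v,u]
    if 18<h<38 and s>110: print((u,v),(h,s,w),plane(f,[(u,v)],.034)[0][:2].round(3), end=' ')
```

```text
0.0648592999753677 [ 0.49837187 -0.45590232  0.10416579]
0.11693027236056869 [ 0.47728589 -0.45235431  0.104586  ]
(335, 244) (np.uint8(21), np.uint8(141), np.uint8(139)) [ 0.471 -0.328] (336, 244) (np.uint8(20), np.uint8(128), np.uint8(133)) [ 0.471 -0.331] (334, 245) (np.uint8(20), np.uint8(126), np.uint8(105)) [ 0.468 -0.325] (335, 245) (np.uint8(21), np.uint8(162), np.uint8(137)) [ 0.468 -0.328] (336, 245) (np.uint8(21), np.uint8(163), np.uint8(152)) [ 0.468 -0.331] (337, 245) (np.uint8(21), np.uint8(127), np.uint8(133)) [ 0.468 -0.334] (335, 246) (np.uint8(20), np.uint8(149), np.uint8(106)) [ 0.465 -0.328] (336, 246) (np.uint8(20), np.uint8(142), np.uint8(122)) [ 0.465 -0.331]
```

Brass at (0.468, −0.329) confirms that stake 1's button faces 154°, so its yaw is −0.49. I'm moving over stake 1 with tool yaw 1.08.

```bash
python3 -m creep '[[[0.3,-5.3,0.3,0,0,0,0],[0.3,-5.3,0.3,0,0,0,0],[0.3,-5.3,0.3,0,0,0,0],[0.3,-5.3,0.3,0,0,0,0],[0.3,-5.3,0.3,0,0,0,0],[0.3,-5.3,0.3,0,0,0,0],[0.3,-5.3,0.3,0,0,0,0],[0.3,-5.3,0.3,0,0,0,0],[0.3,-5.3,0.3,0,0,0,0],[0.3,-5.3,0.3,0,0,0,0]]]' 40 | tail -2
python3 -m creep '[[[0.3,0,0,0,0,0,0.16],[0.3,0,0,0,0,0,0.16],[0.3,0,0,0,0,0,0.17],[0.3,0,0,0,0,0,0],[0.3,0,0,0,0,0,0]]]'
python3 to.py .4815 -.3355 .207 1.082
python3 snap.py w7 wrist
python3 - <<'E'
from h import *
f=np.load('pics/w7.npy',allow_pickle=True).item(); C=cloud(f)
sel=((C[...,1]<-.29)&(C[...,1]>-.43)&(C[...,0]>.43)&(C[...,0]<.56)&(C[...,2]>.078)&(C[...,2]<.095)).astype(np.uint8)
n,l,st,ce=cv2.connectedComponentsWithStats(sel)
for i in range(1,n):
    if st[i,4]>30:
        v,u=np.where(l==i); P=plane(f,np.c_[u,v],.085); h=cv2.minAreaRect(P[:,:2].astype(np.float32)*1000)
        print(st[i].tolist(),np.median(C[l==i][:,2]).round(4),h)
f=np.load('pics/w1.npy',allow_pickle=True).item(); C=cloud(f)
P=C[(C[...,1]<-.40)&(C[...,1]>-.75)&(C[...,0]>.3)&(C[...,0]<.7)&(C[...,2]<.2)&(C[...,2]>.10)]
q=P[:,:2]-[.522,-.3955]; Y=2.088
x=q@[np.cos(Y),np.sin(Y)]; y=q@[np.sin(Y),-np.cos(Y)]
print('bowl clearance of body boxes', [round(float(np.min(np.maximum(abs(x)-a,abs(y)-b)))*1000,1) for a,b in ((.038,.0425),(.0425,.038))])
E
```

```text
grip_width: 0.0556
finger_force: 0.0
clock: 23.95
position: [0.4819, -0.3343, 0.3999]
tool_rot: [3.141, -0.0, 1.086]
force: [0.1, 0.3, -0.6]
grip_width: 0.0554
finger_force: 0.0
t 23.95 at [ 0.4819 -0.3343  0.3999] rot [ 3.141 -0.     1.086] q7 0.02
shift cm before turn [-1.300e-01  1.000e-02  1.929e+01] | after turn [-0.12  0.02 19.29] | turn [ 0.    -0.     0.004]
24.0 [ 0.4819 -0.3343  0.3998] [ 3.1416e+00 -1.0000e-04  1.0854e+00] [ 0.51  0.47 -0.01  1.71  0.    0.97  0.02] [ 0.2  0.4 -1.3] [ 0.033 -0.023 -0.   ] 0.0553
[261, 180, 27, 27, 686] 0.0848 ((482.08905029296875, -333.49957275390625), (24.326845169067383, 23.601621627807617), 62.247276306152344)
[324, 212, 34, 34, 638] 0.0847 ((522.0744018554688, -393.8717956542969), (24.74815559387207, 26.260440826416016), 27.917692184448242)
bowl clearance of body boxes [6.2, 6.1]
```

Solving the two views for a small camera offset puts stake 1 near (0.480, −0.334). I'm descending with the tips over the button's upper half and gripping.

```bash
python3 -m creep '[[[0.3,0,-0.1,4.8,0,0,0],[0.3,0,0,4.8,0,0,0],[0.3,0,0,4.8,0,0,0],[0.3,0,0,3,0,0,0],[0.3,0,0,1.9,0,0,0],[0.3,0,0,0,0,0,0],[0.3,0,0,0,0,0,0]]]' | tail -3
python3 -m creep '[[[-1,0,0,0,0,0,0],[-1,0,0,0,0,0,0],[-1,0,0,0,0,0,0],[-1,0,0,0,0,0,0],[-1,0,0,0,0,0,0]]]' 40
python3 snap.py w8 wrist
```

```text
force: [0.6, -0.8, -0.8]
grip_width: 0.0555
finger_force: 0.0
clock: 25.5
position: [0.4815, -0.3337, 0.2076]
tool_rot: [3.141, 0.0, 1.083]
force: [-0.0, -0.2, 8.4]
grip_width: 0.0238
finger_force: 44.4
25.55 [ 0.4815 -0.3338  0.2076] [3.1406e+00 4.0000e-04 1.0827e+00] [ 0.52  0.73 -0.01  1.83  0.02  0.58  0.  ] [0.6 0.8 8.5] [0.096 0.16  0.03 ] 0.0236
```

View pics/w8.png

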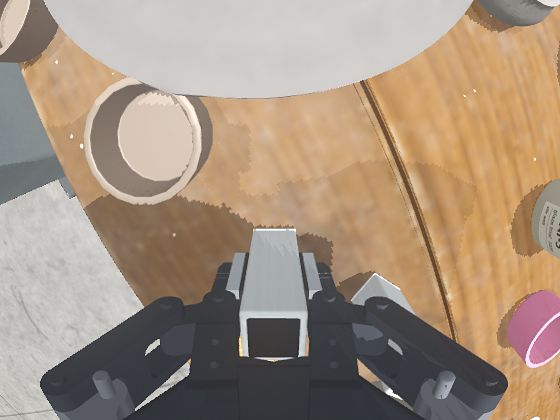

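The picture shows the stake gripped (width 23.8 mm, button flush), with its top opening at (273,338). A dish is at (145,140), and the other stake is behind at (385,300). I'm lifting and carrying it to above socket 3.

```bash
python3 -m creep '[[[-1,0,0,-4.5,0,0,0],[-1,0,0,-4.5,0,0,0],[-1,0,0,-4.5,0,0,0],[-1,0,0,-4,0,0,0],[-1,0,0,0,0,0,0]]]' | tail -3
python3 -m creep '[[[-1,4.47,-2.3,0,0,0,0],[-1,4.47,-2.3,0,0,0,0],[-1,4.47,-2.3,0,0,0,0],[-1,4.47,-2.3,0,0,0,0],[-1,4.47,-2.3,0,0,0,0],[-1,4.47,-2.3,0,0,0,0],[-1,4.47,-2.3,0,0,0,0],[-1,4.47,-2.3,0,0,0,0],[-1,4.47,-2.3,0,0,0,0],[-1,4.47,-2.3,0,0,0,0],[-1,4.47,-2.3,0,0,0,0],[-1,4.47,-2.3,0,0,0,0]]]' | head -2
python3 -m creep '[[[-1,0,0,0,0,0,-0.147],[-1,0,0,0,0,0,-0.147],[-1,0,0,0,0,0,-0.147],[-1,0,0,4,0,0,0],[-1,0,0,3,0,0,0],[-1,0,0,0,0,0,0],[-1,0,0,0,0,0,0]]]'
python3 to.py .488 .269 .30 1.523
python3 snap.py w9 wrist
```

```text
force: [-0.8, -1.1, -2.0]
grip_width: 0.0234
finger_force: 43.3
clock: 27.68
position: [0.4886, 0.2711, 0.3809]
clock: 28.55
position: [0.4891, 0.2698, 0.3124]
tool_rot: [-3.141, -0.0, 1.524]
force: [0.4, 1.0, -1.4]
grip_width: 0.0235
finger_force: 43.0
t 28.55 at [0.4891 0.2698 0.3124] rot [-3.141 -0.     1.524] q7 -0.83
shift cm before turn [-0.08 -0.11  1.24] | after turn [-0.08 -0.11  1.24] | turn [-0.    -0.     0.001]
28.6 [0.4892 0.2698 0.3128] [ 3.1412e+00 -8.0000e-04  1.5238e+00] [-0.42  0.54 -0.26  1.85  0.19  0.77 -0.83] [ 0.1 -0.9 -1.2] [ 0.032 -0.019 -0.01 ] 0.0237
```

View pics/w9.png

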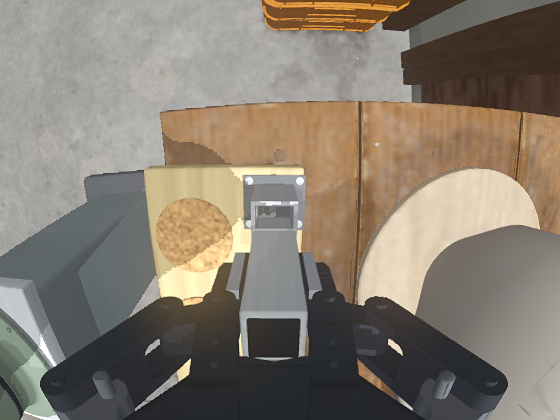

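The picture shows the stake held above socket 3, whose rim is visible at (275,215), just beyond the stake's foot at row 235. Next I'll compute both in tool axes.

```bash
cat > rel.py <<'E'
import sys; from h import *
f=np.load(f'pics/{sys.argv[1]}.npy',allow_pickle=True).item()
T=f['cam_to_world']@np.linalg.inv(f['tool_from_camera']); Ti=np.linalg.inv(T)
C=cloud(f); L=C@Ti[:3,:3].T+Ti[:3,3]   # tool coords
g=cv2.cvtColor(f['image'],cv2.COLOR_BGR2GRAY)
m=(abs(L[...,1])<.008)&(L[...,0]>.0)&(L[...,0]<.03)&(L[...,2]>.125)&(L[...,2]<.20)
print('stake near face tool x mm: ',[ (z,np.round(np.median(L[...,0][m&(abs(L[...,2]-z/1000)<.005)])*1000,2),int((m&(abs(L[...,2]-z/1000)<.005)).sum())) for z in (130,145,160,175,190)])
s=m|((abs(L[...,1])<.02)&(L[...,0]>.005)&(L[...,0]<.03)&(L[...,2]>.178)&(L[...,2]<.20))
for v in (245,255,265):
    u=np.where(s[v,200:350])[0]+200
    if len(u): print('row',v,'stake y edges',L[v,u.min(),1]*1000,L[v,u.max(),1]*1000,u.min(),u.max())
w=(C[...,2]>.066)&(C[...,2]<.074)&(abs(L[...,1])<.03)&(L[...,0]>-.02)&(L[...,0]<.035)
v,u=np.where(w); print(len(u),u.min(),u.max(),v.min(),v.max())
P=plane(f,np.c_[u,v],.070)@Ti[:3,:3].T+Ti[:3,3]
print('rim tool x max',np.sort(P[:,0])[-8:]*1000,'y range',np.sort(P[:,1])[[2,-3]]*1000)
E
python3 rel.py w9
python3 - <<'E'
import cv2
cv2.imwrite('pics/w9z.png',cv2.resize(cv2.imread('pics/w9.png')[165:275,215:335],None,fx=5,fy=5,interpolation=cv2.INTER_CUBIC))
E
```

```text
stake near face tool x mm:  [(130, np.float64(10.54), 694), (145, np.float64(10.58), 521), (160, np.float64(10.47), 379), (175, np.float64(10.71), 295), (190, np.float64(10.74), 229)]
row 245 stake y edges -11.904681482184486 11.170493946057292 251 297
row 255 stake y edges -7.451980298288419 7.940062138461768 259 292
row 265 stake y edges -7.923495202521169 7.877221745416662 257 293
494 251 297 199 240
rim tool x max [16.48299972 16.48308544 16.48318106 16.48340057 16.4836791  16.48435374
 16.4850412  16.49561496] y range [-16.52820267  15.71271533]
```

View pics/w9z.png

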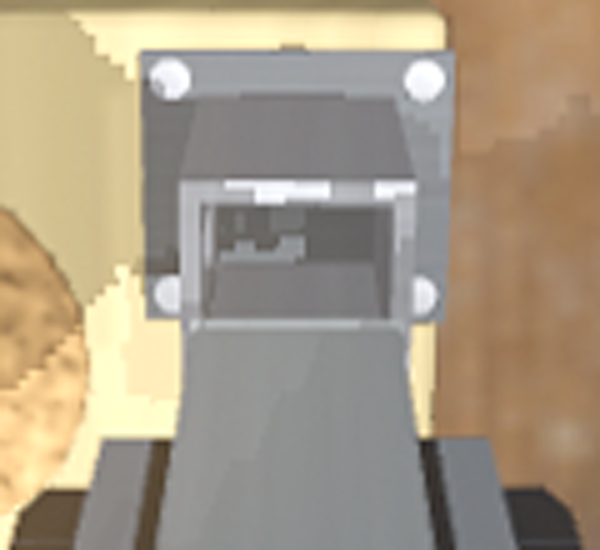

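The stake centre sits at tool (−1.4, −0.4) mm and the socket at (+0.3, −0.4), so I'll shift +1.7 mm in x and then insert while watching the force.

```bash
python3 -m creep '[[[-1,0.17,0,1.4,0,0,0],[-1,0,0,1.4,0,0,0],[-1,0,0,0,0,0,0],[-1,0,0,0.6,0,0,0],[-1,0,0,0.5,0,0,0]]]'
python3 -m creep '[[[-1,0,0,0.5,0,0,0],[-1,0,0,0.5,0,0,0]]]'|grep -E "pos|force"
python3 -m creep '[[[-1,0,0,0.5,0,0,0],[-1,0,0,0.5,0,0,0],[-1,0,0,0,0,0,0]]]'|grep -E "pos|force"
```

```text
clock: 29.22
position: [0.4891, 0.2713, 0.2725]
tool_rot: [-3.141, -0.0, 1.524]
force: [-0.4, 0.0, -1.5]
grip_width: 0.023
finger_force: 43.1
position: [0.4891, 0.2711, 0.2624]
force: [-1.0, -2.3, -1.1]
finger_force: 43.1
position: [0.4889, 0.2712, 0.2522]
force: [0.5, -2.7, -2.7]
finger_force: 43.0
```

```bash
python3 -m creep '[[[-1,0,0,0.4,0,0,0],[-1,0,0,0.3,0,0,0],[-1,0,0,0,0,0,0]]]'|grep -E "pos|force"
python3 -m creep '[[[0,0,0,0,0,0,0],[0.2,0,0,0,0,0,0],[0.2,0,0,0,0,0,0],[0.2,0,0,-2,0,0,0],[0.2,0,0,0,0,0,0]]]'|grep -E "pos|force"; python3 snap.py w10 wrist
python3 - <<'E'
from h import *
f=np.load('pics/w10.npy',allow_pickle=True).item(); C=cloud(f)
m=(abs(C[...,0]-.489)<.02)&(abs(C[...,1]-.271)<.02)&(C[...,2]>.08)&(C[...,2]<.14)
print('stake top z',np.percentile(C[m][:,2],[50,90,97]))
E
```

```text
position: [0.489, 0.2712, 0.2454]
force: [0.5, -4.1, -3.7]
finger_force: 42.9
position: [0.4893, 0.2716, 0.2668]
force: [-0.3, 0.0, 0.1]
finger_force: 0.0
30.9 [0.4892 0.2714 0.266 ] [ 3.1413e+00 -7.0000e-04  1.5237e+00] [-0.44  0.61 -0.24  1.88  0.22  0.68 -0.86] [-0.5 -0.2  0.8] [-0.04   0.015 -0.008] 0.0513
stake top z [0.12158045 0.12338568 0.12382463]
```

Stake top is at z 0.1235 with the button caught in the rim. I'll regrip above the button and push down about 20.5 mm.

```bash
python3 -m creep '[[[0.2,0,0,-0.2,0,0,0],[-1,0,0,0,0,0,0],[-1,0,0,0,0,0,0],[-1,0,0,0,0,0,0],[-1,0,0,0,0,0,0]]]' 70|grep -E "pos|force"
python3 -m creep '[[[-1,0,0,0.5,0,0,0],[-1,0,0,0.5,0,0,0],[-1,0,0,0.5,0,0,0],[-1,0,0,0,0,0,0]]]'|grep -E "pos|force"
python3 -m creep '[[[-1,0,0,0.3,0,0,0],[-1,0,0,0.2,0,0,0],[-1,0,0,0,0,0,0]]]'|grep -E "pos|force"
python3 -m creep '[[[-1,0,0,0.1,0,0,0],[-1,0,0,0,0,0,0]]]'|grep -E "pos|force"
```

```text
position: [0.4892, 0.2712, 0.2676]
force: [3.7, 0.6, -3.8]
finger_force: 70.2
position: [0.4889, 0.2713, 0.2521]
force: [5.0, -1.0, -4.8]
finger_force: 70.2
position: [0.4888, 0.2713, 0.2483]
force: [-1.7, -3.8, 18.0]
finger_force: 73.0
position: [0.4888, 0.2714, 0.2482]
force: [-7.3, -7.2, 35.5]
finger_force: 75.8
```

```bash
python3 -m creep '[[[-1,0,0,-0.2,0,0,0],[0.3,0,0,0,0,0,0],[0.3,0,0,0,0,0,0],[0.3,0,0,-5,0,0,0],[0.3,0,0,-5,0,0,0],[0.3,5,0,0,0,0,0],[0.3,0,0,0,0,0,0],[0.3,0,0,0,0,0,0]]]'|grep -E "pos|force"; python3 snap.py w11 wrist
python3 - <<'E'
from h import *
f=np.load('pics/w11.npy',allow_pickle=True).item(); C=cloud(f); im=f['image']
m=(abs(C[...,0]-.489)<.02)&(abs(C[...,1]-.271)<.02)&(C[...,2]>.08)&(C[...,2]<.14)
v,u=np.where(m)
P=plane(f,np.c_[u,v],.103); print('stake top z',np.percentile(C[m][:,2],[50,90,97]),cv2.minAreaRect(P[:,:2].astype(np.float32)*1000))
m=(abs(C[...,0]-.489)<.025)&(abs(C[...,1]-.271)<.025)&(C[...,2]>.066)&(C[...,2]<.074); v2,u2=np.where(m); print(u2.min(),u2.max(),v2.min(),v2.max(),np.percentile(C[m][:,2],50))
hsv=cv2.cvtColor(im,cv2.COLOR_BGR2HSV)
b=(hsv[...,0]>15)&(hsv[...,0]<38)&(hsv[...,1]>110)&(C[...,2]>.03)&(C[...,2]<.075)&(abs(C[...,1]-.271)<.03)&(abs(C[...,0]-.47)<.02)
v,u=np.where(b); print(len(u),np.median(C[b],axis=0) if len(u) else '')
u0,v0=int(u2.mean()),int(v2.mean()); print(u0,v0); u0=max(u0,60);v0=max(v0,60)
cv2.imwrite('pics/w11z.png',cv2.resize(im[v0-60:v0+60,u0-60:u0+60],None,fx=5,fy=5,interpolation=cv2.INTER_CUBIC))
E
```

```text
position: [0.4913, 0.321, 0.3482]
force: [0.3, -1.0, -0.3]
finger_force: 0.0
33.7 [0.4915 0.3206 0.3482] [-3.1403e+00  1.0000e-03  1.5232e+00] [-0.49  0.54 -0.27  1.75  0.18  0.88 -0.88] [-0.1 -1.1  0.7] [-0.038 -0.043  0.005] 0.0555
stake top z [0.10233492 0.10366563 0.10415978] ((488.1730041503906, 275.4918518066406), (34.14990997314453, 23.996356964111328), 87.25816345214844)
256 294 245 280 0.0692615236220298
23 [0.47088392 0.27254069 0.06029031]
275 255
```

View pics/w11z.png

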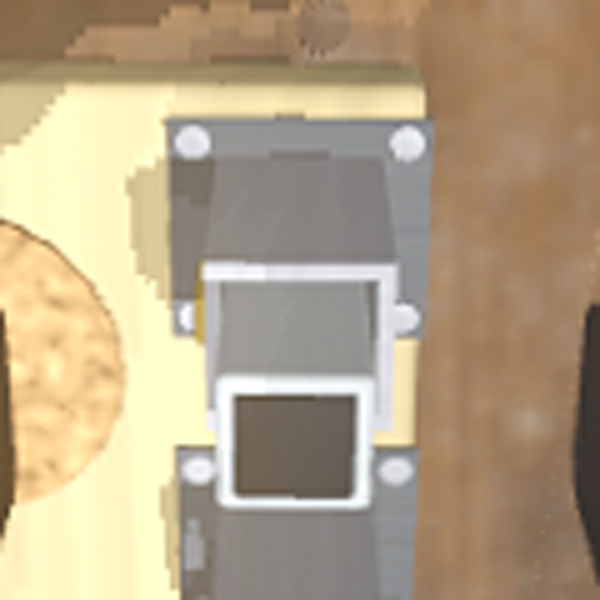

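Stake 1 is seated: its top is at 0.103, and brass shows proud of the front wall at crop (200,310). Next is stake 2 at (0.5205, −0.395), with tool yaw 2.07.

```bash
python3 -m creep '[[[0.3,-5.1,0.45,0,0,0,0],[0.3,-5.1,0.45,0,0,0,0],[0.3,-5.1,0.45,0,0,0,0],[0.3,-5.1,0.45,0,0,0,0],[0.3,-5.1,0.45,0,0,0,0],[0.3,-5.1,0.45,0,0,0,0],[0.3,-5.1,0.45,0,0,0,0],[0.3,-5.1,0.45,0,0,0,0],[0.3,-5.1,0.45,0,0,0,0],[0.3,-5.1,0.45,0,0,0,0],[0.3,-5.1,0.45,0,0,0,0],[0.3,-5.1,0.45,0,0,0,0]]]' 40 | head -2
python3 -m creep '[[[0.3,-5.1,0.45,0,0,0,0],[0.3,-5,0.45,0,0,0,0],[0.3,0,0,0,0,0,-0.137],[0.3,0,0,0,0,0,-0.137],[0.3,0,0,0,0,0,-0.137],[0.3,0,0,0,0,0,-0.137],[0.3,0,0,0,0,0,0],[0.3,0,0,0,0,0,0]]]' | head -3
python3 to.py .5205 -.395 .207 2.07
python3 snap.py w12 wrist
python3 - <<'E'
from h import *
f=np.load('pics/w12.npy',allow_pickle=True).item(); C=cloud(f)
v,u=np.where((C[...,1]<-.36)&(C[...,1]>-.43)&(C[...,0]>.49)&(C[...,0]<.56)&(C[...,2]>.078)&(C[...,2]<.095))
P=plane(f,np.c_[u,v],.085); print(len(u),cv2.minAreaRect(P[:,:2].astype(np.float32)*1000))
E
```

```text
clock: 35.2
position: [0.5157, -0.295, 0.3485]
clock: 36.2
position: [0.5204, -0.3943, 0.3485]
tool_rot: [-3.141, -0.001, 2.068]
t 36.2 at [ 0.5204 -0.3943  0.3485] rot [-3.141e+00 -1.000e-03  2.068e+00] q7 0.88
shift cm before turn [-8.000e-02 -1.000e-02  1.415e+01] | after turn [-0.07 -0.03 14.15] | turn [-0.001 -0.001 -0.002]
36.25 [ 0.5205 -0.3941  0.3485] [-3.1407e+00 -5.0000e-04  2.0687e+00] [ 0.75  0.64 -0.3   1.56  0.22  0.98  0.88] [ 0.9 -0.3 -0.8] [0.024 0.009 0.059] 0.0555
990 ((521.4781494140625, -394.4772644042969), (23.446556091308594, 24.693954467773438), 28.487573623657227)
```

```bash
python3 -m creep '[[[0.3,0,0.05,4.5,0,0,0],[0.3,0,0,4.5,0,0,0],[0.3,0,0,2,0,0,0],[0.3,0,0,1.5,0,0,0],[0.3,0,0,0,0,0,0]]]' | grep -E "pos|force"
python3 -m creep '[[[0.3,0,0,1,0,0,0],[0.3,0,0,0.6,0,0,0],[0.3,0,0,0,0,0,0]]]' | grep -E "pos|force"
python3 -m creep '[[[-1,0,0,0,0,0,0],[-1,0,0,0,0,0,0],[-1,0,0,0,0,0,0],[-1,0,0,0,0,0,0],[-1,0,0,0,0,0,0]]]' 40
python3 -m creep '[[[-1,0,0,-4.5,0,0,0],[-1,0,0,-4.5,0,0,0],[-1,0,0,-4.5,0,0,0],[-1,0,0,-4.5,0,0,0],[-1,0,0,0,0,0,0.136],[-1,0,0,0,0,0,0.136],[-1,0,0,0,0,0,0.136],[-1,0,0,0,0,0,0.136],[-1,0,0,0,0,0,0],[-1,0,0,0,0,0,0]]]'
python3 to.py .4855 .196 .31 1.523
```

```text
position: [0.5213, -0.3937, 0.2236]
force: [0.3, 0.6, 0.5]
finger_force: 0.0
position: [0.5211, -0.3936, 0.2074]
force: [-0.2, 0.4, -0.3]
finger_force: 0.0
clock: 37.88
position: [0.5213, -0.3937, 0.208]
tool_rot: [-3.141, 0.0, 2.072]
force: [0.6, 0.3, 5.7]
grip_width: 0.0236
finger_force: 43.5
clock: 39.12
position: [0.5213, -0.3936, 0.3875]
tool_rot: [-3.141, -0.0, 1.531]
force: [1.0, -0.2, -1.3]
grip_width: 0.0234
finger_force: 42.7
t 39.12 at [ 0.5213 -0.3936  0.3875] rot [-3.141 -0.     1.531] q7 0.42
shift cm before turn [58.77 -5.91  7.76] | after turn [58.72 -6.39  7.75] | turn [-0.001 -0.     0.008]
```

```bash
python3 -m creep '[[[-1,4.9,-0.5,0,0,0,0],[-1,4.9,-0.5,0,0,0,0],[-1,4.9,-0.5,0,0,0,0],[-1,4.9,-0.5,0,0,0,0],[-1,4.9,-0.5,0,0,0,0],[-1,4.9,-0.5,0,0,0,0],[-1,4.9,-0.5,0,0,0,0],[-1,4.9,-0.5,0,0,0,0],[-1,4.9,-0.5,0,0,0,0],[-1,4.9,-0.5,0,0,0,0],[-1,4.9,-0.5,0,0,0,0],[-1,4.9,-0.4,0,0,0,0]]]' | head -2
python3 -m creep '[[[-1,0,0,4,0,0,0.008],[-1,0,0,3.5,0,0,0],[-1,0,0,0,0,0,0],[-1,0,0,0,0,0,0]]]' | tail -3
python3 to.py .4855 .196 .31 1.523
python3 snap.py w13 wrist; python3 rel.py w13
```

```text
clock: 40.62
position: [0.4874, 0.1978, 0.3879]
force: [-0.3, -0.5, -1.5]
grip_width: 0.0231
finger_force: 42.6
t 41.12 at [0.488  0.1964 0.3139] rot [ 3.141e+00 -1.000e-03  1.520e+00] q7 -0.76
shift cm before turn [-0.05 -0.25  0.39] | after turn [-0.05 -0.25  0.39] | turn [ 0.    -0.001 -0.003]
41.175 [0.4881 0.1964 0.3141] [ 3.1406e+00 -9.0000e-04  1.5201e+00] [-0.26  0.5  -0.32  1.93  0.23  0.74 -0.76] [-0.4  0.1 -0.9] [-0.017 -0.033  0.019] 0.0234
stake near face tool x mm:  [(130, np.float64(8.86), 689), (145, np.float64(8.94), 513), (160, np.float64(8.89), 381), (175, np.float64(9.12), 290), (190, np.float64(9.31), 232)]
row 245 stake y edges -12.200824622113748 10.850973174466038 251 296
row 255 stake y edges -7.588630759286619 7.68112120926795 259 291
row 265 stake y edges -7.6990543611662465 7.681870627060938 258 292
542 246 293 201 245
rim tool x max [14.63301721 14.6334493  14.63367951 14.63390805 14.63439348 14.63465289
 14.63517988 14.6372215 ] y range [-19.60807189  12.80502699]
```

```bash
python3 -m creep '[[[-1,0.13,-0.27,1.4,0,0,0],[-1,0,0,1.4,0,0,0],[-1,0,0,0,0,0,0],[-1,0,0,0.6,0,0,0],[-1,0,0,0.5,0,0,0]]]'|grep -E "pos|force"
python3 -m creep '[[[-1,0,0,0.5,0,0,0],[-1,0,0,0.5,0,0,0]]]'|grep -E "pos|force"
python3 -m creep '[[[-1,0,0,0.5,0,0,0],[-1,0,0,0.5,0,0,0],[-1,0,0,0,0,0,0]]]'|grep -E "pos|force"
```

```text
position: [0.485, 0.1977, 0.2734]
force: [0.2, 0.2, -1.2]
finger_force: 42.7
position: [0.485, 0.1976, 0.2634]
force: [-0.3, -1.5, -0.4]
finger_force: 42.7
position: [0.4848, 0.1977, 0.2533]
force: [-1.0, -2.2, -1.9]
finger_force: 42.7
```

```bash
python3 -m creep '[[[-1,0,0,0.4,0,0,0],[-1,0,0,0.4,0,0,0],[-1,0,0,0,0,0,0]]]'|grep -E "pos|force"
python3 -m creep '[[[0,0,0,0,0,0,0],[0.2,0,0,0,0,0,0],[0.2,0,0,0,0,0,0],[0.2,0,0,-2.2,0,0,0],[0.2,0,0,0,0,0,0]]]'|grep -E "pos|force"; python3 snap.py w14 wrist
python3 - <<'E'
from h import *
f=np.load('pics/w14.npy',allow_pickle=True).item(); C=cloud(f)
m=(abs(C[...,0]-.485)<.02)&(abs(C[...,1]-.196)<.02)&(C[...,2]>.08)&(C[...,2]<.14)
print('stake top z',np.percentile(C[m][:,2],[50,90,97]))
E
python3 -m creep '[[[-1,0,0,0,0,0,0],[-1,0,0,0,0,0,0],[-1,0,0,0,0,0,0],[-1,0,0,0,0,0,0]]]' 70|grep -E "pos|force"
python3 -m creep '[[[-1,0,0,0.5,0,0,0],[-1,0,0,0.5,0,0,0],[-1,0,0,0.5,0,0,0],[-1,0,0,0,0,0,0]]]'|grep -E "pos|force"
python3 -m creep '[[[-1,0,0,0.3,0,0,0],[-1,0,0,0.2,0,0,0],[-1,0,0,0,0,0,0]]]'|grep -E "pos|force"
```

```text
position: [0.4849, 0.1977, 0.2453]
force: [0.2, -2.0, -2.9]
finger_force: 42.6
position: [0.4853, 0.198, 0.2688]
force: [-0.3, -0.3, -0.8]
finger_force: 0.0
43.475 [0.4851 0.1978 0.2681] [ 3.1412e+00 -6.0000e-04  1.5196e+00] [-0.28  0.57 -0.29  1.97  0.26  0.64 -0.8 ] [ 0.5 -0.2 -1. ] [ 0.028 -0.064  0.005] 0.051
stake top z [0.12105694 0.12289758 0.12334552]
position: [0.4851, 0.1977, 0.2675]
force: [4.3, 1.3, -3.8]
finger_force: 69.8
position: [0.4848, 0.1978, 0.2521]
force: [4.9, -0.7, -3.9]
finger_force: 69.8
position: [0.485, 0.1978, 0.2485]
force: [-1.3, -3.1, 20.8]
finger_force: 73.4
```

```bash
python3 -m creep '[[[-1,0,0,0.1,0,0,0],[-1,0,0,0,0,0,0],[-1,0,0,-0.2,0,0,0],[1,0,0,0,0,0,0],[1,0,0,0,0,0,0],[1,0,0,-5,0,0,0],[1,0,0,-5,0,0,0],[1,5,0,0,0,0,0],[1,0,0,0,0,0,0],[1,0,0,0,0,0,0]]]'|grep -E "pos|force"; python3 snap.py w15 wrist; python3 snap.py top1 top
python3 - <<'E'
from h import *
f=np.load('pics/w15.npy',allow_pickle=True).item(); C=cloud(f); im=f['image']; hsv=cv2.cvtColor(im,cv2.COLOR_BGR2HSV)
for x,y in ((.4888,.2713),(.4850,.1977)):
    m=(abs(C[...,0]-x)<.02)&(abs(C[...,1]-y)<.02)&(C[...,2]>.09)&(C[...,2]<.14)
    b=(hsv[...,0]>15)&(hsv[...,0]<38)&(hsv[...,1]>110)&(C[...,2]>.03)&(C[...,2]<.075)&(abs(C[...,1]-y)<.03)&(abs(C[...,0]-x+.018)<.02)
    print('top',np.percentile(C[m][:,2],[50,97]) if m.any() else '', 'brass',b.sum(),np.median(C[b],axis=0) if b.any() else '')
# dishes in top view
f=np.load('pics/top1.npy',allow_pickle=True).item(); C=cloud(f)
m=((C[...,2]>.027)&(C[...,2]<.046)&(C[...,0]>.34)&(C[...,0]<.53)&(C[...,1]<-.03)&(C[...,1]>-.34)).astype(np.uint8)
m=cv2.morphologyEx(m,cv2.MORPH_CLOSE,np.ones((15,15)))
n,l,st,ce=cv2.connectedComponentsWithStats(m)
for i in range(1,n):
    if st[i,4]>60: v,u=np.where(l==i); print(st[i].tolist(),ce[i].round(1),np.round(cv2.minEnclosingCircle(plane(f,np.c_[u,v],.036)[:,:2].astype(np.float32)*1000)[0],1))
E
```

```text
position: [0.4874, 0.2475, 0.3482]
force: [-0.4, -0.5, -0.1]
finger_force: 0.0
46.15 [0.4875 0.2471 0.3482] [-3.1401e+00  9.0000e-04  1.5193e+00] [-0.33  0.48 -0.34  1.85  0.21  0.84 -0.82] [0.2 0.3 0.5] [-0.018 -0.018  0.017] 0.0856
46.2 [0.4876 0.2469 0.3483] [-3.1403e+00  9.0000e-04  1.5189e+00] [-0.33  0.48 -0.34  1.85  0.21  0.84 -0.82] [-0.5  0.   0.6] [ 0.025 -0.002 -0.002] 0.0854
top [0.10283    0.10438445] brass 28 [0.4709712  0.2706671  0.06069456]
top [0.10254611 0.10424816] brass 20 [0.46726993 0.19850121 0.06018078]
[301, 239, 20, 20, 283] [310.6 248.4] [ 455.8 -248.8]
[263, 253, 20, 19, 293] [272.5 262.2] [ 410.9 -126.9]
```

Both stakes are seated with brass proud at z ≈ 0.060, so step 2 is met. One dish has been knocked: it is now at top pixel (310,248), about (0.456, −0.249), near the banding wheel. The other is at (272,262), about (0.411, −0.127). Both are brown-grey and 62 mm across, and the pink one stays. I'm going over dish 1 with the fingers closing along y.

```bash
python3 -m creep '[[[1,-4.72,-0.7,0,0,0,0],[1,-4.72,-0.7,0,0,0,0],[1,-4.72,-0.7,0,0,0,0],[1,-4.72,-0.7,0,0,0,0],[1,-4.72,-0.7,0,0,0,0],[1,-4.72,-0.7,0,0,0,0],[1,-4.72,-0.7,0,0,0,0],[1,-4.72,-0.7,0,0,0,0],[1,0,0,0,0,0,-0.157],[1,0,0,0,0,0,-0.157],[1,0,0,0,0,0,-0.157],[1,0,0,0,0,0,-0.157]]]' 20| head -2
python3 -m creep '[[[1,0,0,0,0,0,-0.157],[1,0,0,0,0,0,-0.157],[1,0,0,0,0,0,-0.157],[1,0,0,0,0,0,-0.157],[1,0,0,0,0,0,-0.157],[1,0,0,0,0,0,-0.157],[1,0,0,0,0,0,0],[1,0,0,0,0,0,0]]]'|head -3
python3 snap.py w16 wrist
cat > dish.py <<'E'
import sys; from h import *
f=np.load(f'pics/{sys.argv[1]}.npy',allow_pickle=True).item(); x,y=float(sys.argv[2]),float(sys.argv[3]); C=cloud(f)
m=(np.hypot(C[...,0]-x,C[...,1]-y)<.05)&(C[...,2]>.030)&(C[...,2]<.05)
v,u=np.where(m); z=np.percentile(C[m][:,2],90); P=plane(f,np.c_[u,v],.036)[:,:2].astype(np.float32)*1000
hull=cv2.convexHull(P); print('rim z',z.round(4),len(u),'circle',np.round(cv2.minEnclosingCircle(P)[0],1),cv2.minEnclosingCircle(P)[1],'ellipse',np.round(cv2.fitEllipse(hull)[0],1),np.round(cv2.fitEllipse(hull)[1],1))
E
python3 dish.py w16 .411 -.127; python3 dish.py w16 .456 -.249
```

```text
clock: 47.7
position: [0.4119, -0.1272, 0.3486]
clock: 48.7
position: [0.4121, -0.1269, 0.3487]
tool_rot: [-3.142, -0.001, 3.085]
48.75 [ 0.4122 -0.1268  0.3487] [-3.1414e+00 -8.0000e-04  3.0862e+00] [ 0.67  0.35 -0.62  2.12  0.3   0.76  1.37] [-0.1  0.4 -0.2] [ 0.032 -0.042  0.089] 0.0854
rim z 0.0361 1070 circle [ 409.6 -125.3] 30.688682556152344 ellipse [ 409.7 -125.3] [60.7 61. ]
rim z 0.0359 804 circle [ 454.5 -245.7] 31.701751708984375 ellipse [ 454.5 -246. ] [60.8 62.7]
```

View pics/w16.png

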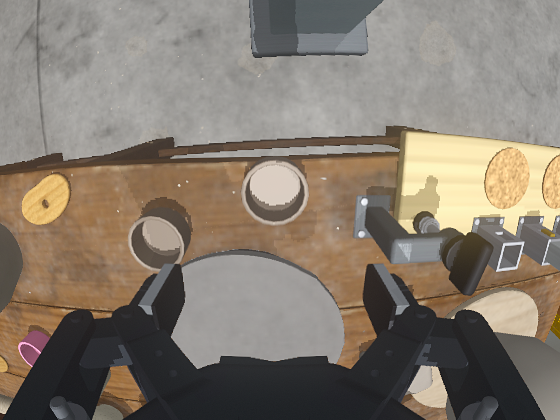

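The picture shows dish 1 at (275,193) and dish 2 at (158,240) beside the wheel's head. The pink cup is at (35,345) and left alone. I'll grip dish 1 at (0.410, −0.126) with 20 N.

```bash
python3 -m creep '[[[1,0.2,0.1,4.5,0,0,0],[1,0,0,4.5,0,0,0],[1,0,0,4.5,0,0,0],[1,0,0,2.5,0,0,0],[1,0,0,1.3,0,0,0],[1,0,0,0,0,0,0]]]' 20|grep -E "pos|force"
python3 -m creep '[[[0.55,0,0,0,0,0,0],[0.3,0,0,0,0,0,0],[0.2,0,0,0,0,0,0],[0.2,0,0,0,0,0,0],[0.2,0,0,0,0,0,0]]]' 20
```

```text
position: [0.4104, -0.1253, 0.1756]
force: [0.2, 0.4, -0.3]
finger_force: 0.0
clock: 50.12
position: [0.4105, -0.1257, 0.1768]
tool_rot: [-3.141, 0.001, 3.089]
force: [-1.8, -0.1, 11.4]
grip_width: 0.0602
finger_force: 19.0
```

```bash
python3 -m creep '[[[0.2,0,0,-4,0,0,0],[0.2,0,0,-4,0,0,0],[0.2,0,0,-4,0,0,0],[0.2,0,0,-4,0,0,0],[0.2,0,0,0,0,0,0]]]' 20
python3 - <<'E'
from h import *
for n in ('top0','top1','w2','w15','w9','w16'):
    f=np.load(f'pics/{n}.npy',allow_pickle=True).item(); f.setdefault('name','top')
    hsv=cv2.cvtColor(f['image'],cv2.COLOR_BGR2HSV); C=cloud(f)
    m=((hsv[...,0]>8)&(hsv[...,0]<19)&(hsv[...,1]>85)&(hsv[...,2]>150)&(C[...,2]>.012)&(C[...,2]<.03)&(C[...,1]>.05)&(C[...,1]<.32)&(C[...,0]>.36)&(C[...,0]<.46)).astype(np.uint8)
    m=cv2.morphologyEx(m,cv2.MORPH_CLOSE,np.ones((5,5)))
    k,l,st,ce=cv2.connectedComponentsWithStats(m)
    for i in range(1,k):
        if st[i,4]>150: v,u=np.where(l==i); P=plane(f,np.c_[u,v],.021)[:,:2].astype(np.float32)*1000; print(n,st[i].tolist(),np.round(cv2.minEnclosingCircle(P),1) if 0 else (np.round(cv2.minEnclosingCircle(P)[0],1),round(cv2.minEnclosingCircle(P)[1],1)))
E
```

```text
clock: 50.75
position: [0.4107, -0.1258, 0.3386]
tool_rot: [-3.139, 0.004, 3.088]
force: [-0.6, -0.1, -1.1]
grip_width: 0.0598
finger_force: 22.9
top0 [149, 251, 21, 21, 360] (array([413.8, 239. ]), 34.7)
top0 [179, 253, 22, 21, 361] (array([408.1, 139.5]), 34.6)
top1 [179, 253, 22, 21, 361] (array([408.1, 139.5]), 34.6)
w2 [207, 3, 66, 61, 3155] (array([415. , 240.3]), 35.6)
w2 [203, 90, 65, 65, 3275] (array([409.7, 140.8]), 35.6)
w15 [166, 165, 71, 71, 3900] (array([415.4, 240.9]), 35.8)
w15 [182, 261, 59, 55, 2585] (array([410.1, 142.2]), 35.7)
w9 [156, 199, 77, 73, 4207] (array([415.4, 241.3]), 35.7)
w16 [485, 148, 45, 61, 2087] (array([409.1, 139.8]), 35.9)
w16 [543, 155, 17, 54, 706] (array([414.6, 238.7]), 35.4)
```

```bash
python3 -m creep '[[[0.2,0.13,3.05,0,0,0,0],[0.2,0.13,3.05,0,0,0,0],[0.2,0.13,3.05,0,0,0,0],[0.2,0.13,3.05,0,0,0,0],[0.2,0.13,3.05,0,0,0,0],[0.2,0.13,3.05,0,0,0,0],[0.2,0.13,3.05,0,0,0,0],[0.2,0.13,3.05,0,0,0,0],[0.2,0.13,3.05,0,0,0,0],[0.2,0.13,3.05,0,0,0,0],[0.2,0.13,3.05,0,0,0,0],[0.2,0.13,3.05,0,0,0,0]]]' 20|head -2
python3 -m creep '[[[0.2,0,0,4,0,0,0],[0.2,0,0,4,0,0,0],[0.2,0,0,2,0,0,0],[0.2,0,0,0,0,0,0],[0.2,0,0,0,0,0,0]]]' 20
python3 to.py .4148 .240 .198 3.09; python3 snap.py w17 wrist
```

```text
clock: 52.25
position: [0.4136, 0.2416, 0.3353]
clock: 52.88
position: [0.4138, 0.2409, 0.2364]
tool_rot: [3.141, -0.0, 3.09]
force: [-0.5, -0.9, -0.6]
grip_width: 0.06
finger_force: 22.9
t 52.88 at [0.4138 0.2409 0.2364] rot [ 3.141 -0.     3.09 ] q7 0.31
shift cm before turn [-0.1  -0.09  3.84] | after turn [-0.1  -0.09  3.84] | turn [ 0. -0. -0.]
52.925 [0.4139 0.2409 0.2366] [3.1410e+00 3.0000e-04 3.0895e+00] [-0.22  0.62 -0.57  2.08  0.59  0.6   0.31] [-0.1  0.4 -1.4] [ 0.021 -0.009 -0.006] 0.0602
```

View pics/w17.png

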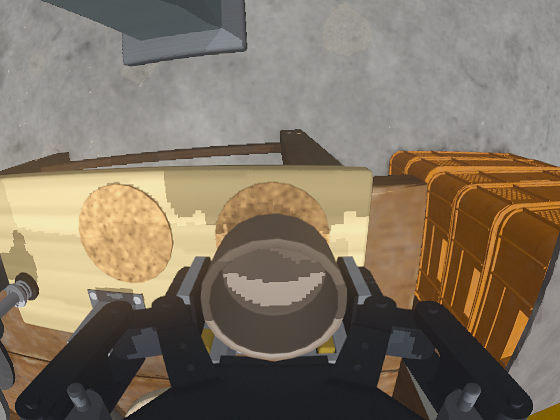

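The picture shows dish 1 level in the grip over cork 2 at (272,210), while cork 1 at (125,230) is empty. I'm lowering it.

```bash
python3 -m creep '[[[0.2,-0.1,-0.05,2,0,0,0],[0.2,0,0,1,0,0,0],[0.2,0,0,0.5,0,0,0],[0.2,0,0,0.2,0,0,0],[0.2,0,0,0,0,0,0]]]' 20
python3 -m creep '[[[0.5,0,0,0,0,0,0],[0.7,0,0,0,0,0,0],[0.9,0,0,0,0,0,0],[0.9,0,0,0,0,0,0],[0.9,0,0,-3,0,0,0],[0.9,0,0,-5,0,0,0],[0.9,0,0,-5,0,0,0],[0.9,0,0,0,0,0,0],[0.9,0,0,0,0,0,0]]]'
python3 snap.py w18 wrist;python3 snap.py top2 top
python3 - <<'E'
from h import *
for n,x,y,lo,hi,pl in (('w18',.4148,.24,.05,.065,.057),('top2',.4148,.24,.05,.065,.057),('top2',.456,-.249,.03,.046,.036)):
    f=np.load(f'pics/{n}.npy',allow_pickle=True).item(); C=cloud(f)
    m=(np.hypot(C[...,0]-x,C[...,1]-y)<.05)&(C[...,2]>lo)&(C[...,2]<hi); v,u=np.where(m)
    P=plane(f,np.c_[u,v],pl)[:,:2].astype(np.float32)*1000; h=cv2.convexHull(P)
    print(n,len(u),np.percentile(C[m][:,2],[50,90]).round(4),np.round(cv2.fitEllipse(h)[0],1),np.round(cv2.fitEllipse(h)[1],1))
E
```

```text
clock: 53.55
position: [0.4147, 0.2404, 0.199]
tool_rot: [3.141, -0.0, 3.09]
force: [-0.2, 0.2, -0.7]
grip_width: 0.0602
finger_force: 22.9
clock: 54.68
position: [0.4147, 0.24, 0.3285]
tool_rot: [-3.141, -0.001, 3.089]
force: [-0.0, -0.5, -0.4]
grip_width: 0.0814
finger_force: 0.0
54.725 [0.4146 0.24   0.328 ] [-3.1409e+00 -1.5000e-03  3.0897e+00] [-0.11  0.48 -0.7   2.02  0.43  0.79  0.46] [ 0.5 -0.4 -0.3] [0.011 0.018 0.023] 0.0807
54.775 [0.4146 0.2401 0.3278] [-3.1408e+00 -2.0000e-03  3.0898e+00] [-0.11  0.48 -0.7   2.02  0.43  0.79  0.46] [-0.5 -0.8 -1.1] [-0.003 -0.012 -0.053] 0.0808
w18 1488 [0.0561 0.0571] [413.6 240.9] [60.9 61.3]Traceback (most recent call last):
  File "<stdin>", line 6, in <module>
    return _quantile_unchecked(
        a, q, axis, out, overwrite_input, method, keepdims, weights)
    return _ureduce(a,
                    func=_quantile_ureduce_func,
    ...<5 lines>...
                    overwrite_input=overwrite_input,
                    method=method)
    r = func(a, **kwargs)
    result = _quantile(arr,
                       quantiles=q,
    ...<2 lines>...
                       out=out,
                       weights=wgt)
    slices_having_nans = np.isnan(arr[-1, ...])
                                  ~~~^^^^^^^^^
IndexError: index -1 is out of bounds for axis 0 with size 0
```

Dish 1 stands on cork 2 at (0.4136, 0.2409), with its rim at 0.057. I'm moving to dish 2 with tool yaw 3.4 to keep the fingers clear of the wheel.

```bash
python3 -m creep '[[[1,-0.59,-4.41,0,0,0,0],[1,-0.59,-4.41,0,0,0,0],[1,-0.59,-4.41,0,0,0,0],[1,-0.59,-4.41,0,0,0,0],[1,-0.59,-4.41,0,0,0,0],[1,-0.59,-4.41,0,0,0,0],[1,-0.59,-4.41,0,0,0,0],[1,-0.59,-4.41,0,0,0,0],[1,-0.59,-4.41,0,0,0,0],[1,-0.59,-4.41,0,0,0,0],[1,-0.59,-4.41,0,0,0,0]]]' 20|head -2
python3 -m creep '[[[1,0,0,0,0,0,-0.155],[1,0,0,0,0,0,-0.155],[1,0,0,0,0,0,0],[1,0,0,0,0,0,0]]]'|tail -2
python3 snap.py w19 wrist; python3 dish.py w19 .456 -.249; python3 snap.py top3 top
python3 - <<'E'
from h import *
f=np.load('pics/w16.npy',allow_pickle=True).item(); C=cloud(f)
for n in ('w16','w19','top0'):
    f=np.load(f'pics/{n}.npy',allow_pickle=True).item(); f.setdefault('name','top'); C=cloud(f)
    m=(np.hypot(C[...,0]-.57,C[...,1]+.16)<.13)&(C[...,2]>.055)&(C[...,2]<.068); P=C[m][:,:2]
    d=np.hypot(P[:,0]-.455,P[:,1]+.248); i=np.argmin(d); print(n,len(P),'nearest wheel pt',d[i],P[i],'circ',cv2.minEnclosingCircle(P.astype(np.float32)))
E
python3 to.py .455 -.2475 .176 3.4
```

```text
clock: 56.15
position: [0.4543, -0.2488, 0.3276]
grip_width: 0.0855
finger_force: 0.0
56.7 [ 0.4544 -0.2473  0.3284] [ 3.1410e+00 -1.1000e-03 -2.8861e+00] [ 0.9   0.53 -0.69  1.93  0.45  0.84  1.79] [ 0.4  0.4 -0.2] [-0.021  0.036 -0.059] 0.0851
rim z 0.0362 1224 circle [ 455.2 -247.6] 30.625646591186523 ellipse [ 455.2 -247.5] [60.8 60.9]
56.75 [ 0.4545 -0.2473  0.3285] [ 3.1412e+00 -1.0000e-03 -2.8854e+00] [ 0.9   0.53 -0.69  1.93  0.45  0.84  1.79] [0.4 0.1 0.2] [ 0.026 -0.003 -0.   ] 0.0851
w16 15341 nearest wheel pt 0.03637452648771529 [ 0.46848181 -0.21421617] circ ((0.538565993309021, -0.14609728753566742), 0.09804597496986389)
w19 18310 nearest wheel pt 0.02788980514712797 [ 0.4775431  -0.23157898] circ ((0.5540086627006531, -0.17099107801914215), 0.10453283041715622)
top0 3203 nearest wheel pt 0.02861164194948262 [ 0.47677044 -0.2294346 ] circ ((0.5619178414344788, -0.16788722574710846), 0.10610070079565048)
t 56.75 at [ 0.4545 -0.2473  0.3285] rot [ 3.141e+00 -1.000e-03 -2.885e+00] q7 1.79
shift cm before turn [-0.06 -0.04 15.25] | after turn [-0.05 -0.03 15.25] | turn [ 0.    -0.001 -0.002]
```

The wheel's head overhangs the dish's rim by about 3 mm. I'll turn to yaw 3.55, grip across, draw the dish away from the wheel first, then lift.

```bash
python3 -m creep '[[[1,-0.05,-0.03,4,0,0,-0.15],[1,0,0,4,0,0,0],[1,0,0,3,0,0,0],[1,0,0,0,0,0,0],[1,0,0,2.2,0,0,0],[1,0,0,1.6,0,0,0],[1,0,0,0,0,0,0]]]' 20|grep -E "pos|force"
python3 -m creep '[[[0.55,0,0,0,0,0,0],[0.3,0,0,0,0,0,0],[0.2,0,0,0,0,0,0],[0.2,0,0,0,0,0,0],[0.2,0,0,0,0,0,0]]]' 20
python3 -m creep '[[[0.2,0.3,0,-0.15,0,0,0],[0.2,0.6,0,0,0,0,0],[0.2,0.8,0,0,0,0,0],[0.2,0.8,0,0,0,0,0],[0.2,0,0,0,0,0,0]]]' 20
python3 -m creep '[[[0.2,0,0,-3,0,0,0],[0.2,0,0,-4,0,0,0],[0.2,0,0,-4,0,0,0],[0.2,0,0,-4,0,0,0],[0.2,0,0,0,0,0,0.15],[0.2,0,0,0,0,0,0.155],[0.2,0,0,0,0,0,0.155],[0.2,0,0,0,0,0,0]]]' 20
python3 to.py .4095 .1405 .20 3.09
```

```text
position: [0.4549, -0.2475, 0.1806]
force: [0.7, 0.2, 0.1]
finger_force: 0.0
clock: 58.25
position: [0.4551, -0.2478, 0.1817]
tool_rot: [-3.141, 0.0, -2.734]
force: [-1.7, 1.7, 9.7]
grip_width: 0.0613
finger_force: 19.5
clock: 58.88
position: [0.4313, -0.258, 0.1822]
tool_rot: [3.141, -0.001, -2.734]
force: [0.4, -0.2, -1.9]
grip_width: 0.0606
finger_force: 22.0
clock: 59.88
position: [0.4322, -0.2573, 0.3324]
tool_rot: [-3.141, -0.001, 3.091]
force: [-0.2, -0.5, -0.8]
grip_width: 0.0608
finger_force: 22.8
t 59.88 at [ 0.4322 -0.2573  0.3324] rot [-3.141e+00 -1.000e-03  3.091e+00] q7 1.56
shift cm before turn [ 4.27 39.62 13.22] | after turn [ 4.32 39.61 13.24] | turn [-0.    -0.001  0.001]
```

```bash
python3 -m creep '[[[0.2,0.36,3.3,-1,0,0,0],[0.2,0.36,3.3,0,0,0,0],[0.2,0.36,3.3,0,0,0,0],[0.2,0.36,3.3,0,0,0,0],[0.2,0.36,3.3,0,0,0,0],[0.2,0.36,3.3,0,0,0,0],[0.2,0.36,3.3,0,0,0,0],[0.2,0.36,3.3,0,0,0,0],[0.2,0.36,3.3,0,0,0,0],[0.2,0.36,3.3,0,0,0,0],[0.2,0.36,3.3,0,0,0,0],[0.2,0.36,3.3,0,0,0,0]]]' 20|head -2
python3 -m creep '[[[0.2,0,0,4,0,0,0],[0.2,0,0,4,0,0,0],[0.2,0,0,2,0,0,0],[0.2,0,0,0,0,0,0],[0.2,0,0,0,0,0,0]]]' 20
python3 to.py .4095 .1405 .2025 3.09; python3 snap.py w20 wrist
```

```text
clock: 61.38
position: [0.4093, 0.1413, 0.3423]
clock: 62.0
position: [0.4096, 0.1403, 0.243]
tool_rot: [3.141, -0.0, 3.091]
force: [-0.1, 0.0, -1.7]
grip_width: 0.0608
finger_force: 22.8
t 62.0 at [0.4096 0.1403 0.243 ] rot [ 3.141 -0.     3.091] q7 0.46
shift cm before turn [0.01 0.01 4.05] | after turn [0.01 0.02 4.05] | turn [ 0.    -0.     0.001]
62.05 [0.4097 0.1402 0.2431] [3.1410e+00 6.0000e-04 3.0908e+00] [-0.    0.57 -0.6   2.19  0.61  0.55  0.46] [ 0.5 -0.9 -1.5] [ 0.034 -0.002 -0.005] 0.0604
```

View pics/w20.png

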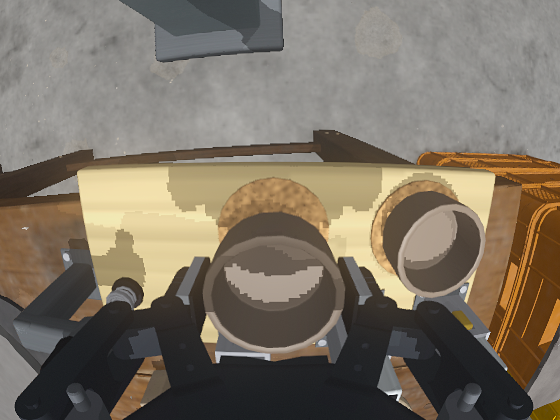

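The picture shows dish 2 level over cork 1 at (272,210), and dish 1 standing on cork 2 at (435,240), clear of the fingers. I'm lowering dish 2 and opening only part way.

```bash
python3 -m creep '[[[0.2,0,0,2,0,0,0],[0.2,0,0,1.2,0,0,0],[0.2,0,0,0.5,0,0,0],[0.2,0,0,0.3,0,0,0],[0.2,0,0,0,0,0,0]]]' 20 | grep -E "pos|force"
python3 -m creep '[[[0.5,0,0,0,0,0,0],[0.65,0,0,0,0,0,0],[0.75,0,0,0,0,0,0],[0.75,0,0,0,0,0,0],[0.75,0,0,-3,0,0,0],[0.75,0,0,-5,0,0,0],[0.75,0,0,-5,0,0,0],[0.75,0,0,-3,0,0,0],[0.75,0,0,0,0,0,0],[0.75,0,0,0,0,0,0]]]'
python3 snap.py w21 wrist
python3 - <<'E'
from h import *
f=np.load('pics/w21.npy',allow_pickle=True).item(); C=cloud(f)
for x,y in ((.4148,.24),(.4095,.1405)):
    m=(np.hypot(C[...,0]-x,C[...,1]-y)<.05)&(C[...,2]>.05)&(C[...,2]<.065); v,u=np.where(m)
    P=plane(f,np.c_[u,v],.057)[:,:2].astype(np.float32)*1000; h=cv2.convexHull(P)
    print(len(u),np.percentile(C[m][:,2],[10,50,90]).round(4),np.round(cv2.fitEllipse(h)[0],1),np.round(cv2.fitEllipse(h)[1],1))
for x,y in ((.4888,.2713),(.4850,.1977)):
    m=(abs(C[...,0]-x)<.02)&(abs(C[...,1]-y)<.02)&(C[...,2]>.09)&(C[...,2]<.14); print('stake top',m.sum(),np.percentile(C[m][:,2],[50,97]) if m.any() else '')
E
```

```text
position: [0.4095, 0.1402, 0.2026]
force: [0.4, 0.4, -1.0]
finger_force: 22.1
clock: 63.92
position: [0.4093, 0.1398, 0.3617]
tool_rot: [-3.141, -0.001, 3.089]
force: [0.2, -1.1, 0.4]
grip_width: 0.0748
finger_force: 0.0
63.975 [0.4093 0.14   0.3615] [-3.1412e+00 -1.8000e-03  3.0897e+00] [ 0.18  0.37 -0.79  2.1   0.36  0.81  0.69] [-0.3  0.8 -1. ] [-0.067  0.01  -0.087] 0.075
1128 [0.0521 0.0561 0.0572] [413.7 239.9] [60.5 63.4]
1154 [0.0534 0.056  0.0571] [409.2 140.8] [60.8 61.1]
stake top 798 [0.10256438 0.10447052]
stake top 734 [0.10268076 0.10441101]
```

Both dishes are centred on their corks with rims at 0.057, and both stakes are still down. Handing in.

```bash
python3 -c "
from workcell import bot
print(bot.job_done())"
```

```text
the job is handed in; nothing more can be done
None
```

I handed the job in at about 64 s, with no verdict returned: the clamp is a quarter turn past touching (pad about 6.2 mm up its spring), both stakes I found are down in sockets 2 and 3 with their buttons out, and each dish stands within about 2 mm of its cork's centre, gripped at no more than about 23 N.

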